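# Put the clothes pegs away in the narrow-necked jar

### The arm

A 6-joint arm with a two-finger parallel gripper is mounted at the origin on a cart in front of the work surface, level with it; the furniture and walls round the work are solid. World frame = base frame: x ahead of the robot, y to its left, z up, the work surface at z = 0. Lengths are in m, angles in rad, forces in N, time in s.
With the tool pointing down it reaches from about 0.4 to 0.825 m from the base axis. Payload 7 kg.
Tool frame: the origin (TCP) lies between the finger pads; the fingertips stand 8 mm ahead of it and the grasp point (between the pads) lies 11 mm behind it (arm.finger_overhang is the distance from the TCP to the fingertips, in m); z points along the fingers, y is the line along which they close (so a half turn about z gives the same grasp; the last joint's range is limited). The gripper opens to 88 mm and grips with 3 to 60 N. Pads are 19 mm wide; open, the fingers measure 130 mm over their backs; the gripper's body (78 mm by 193 mm) begins 47 mm behind the grasp point.
Start: joints at [1.421, 0.359, 0.012, 0, -1.224, -0.288], TCP at [0.286, 0.611, 0.235] pointing down, gripper open.
Joint ranges: [-3.07, 3.07], [-1.43, 2.12], [-1.02, 1.25], [-3.03, 1.67], [-3.05, -0], [-3.03, 3.03]. Speed limits (rad/s): [2.39, 2.39, 3.01, 3.14, 3.14, 3.14].

### API

Orientations are given as [roll, pitch, yaw] about the fixed x, y, z axes, in that order (R = Rz(yaw) Ry(pitch) Rx(roll)).
In Python, from station import arm gives the robot as it stands.
- The arm moves only by the tool move_arm, never from a script. Its argument "rows" is text: rows parted by semicolons, each of 7 numbers parted by spaces: the turn, a rotation vector about the tool's x, y, z in degrees, then the shift along the tool's x, y, z in m, then the finger opening in m, from 0 to 0.0876. A call has 1 to 8 rows; each row shifts and turns the commanded pose from where the row before left it, along the tool's axes as they then stand; what a row does not reach is not made up. A row lasts 1/8 s, in which the tool goes at most 62.5 mm and 10.7 degrees, less where a joint would pass 70% of its speed; a pose out of reach is approached as far as the arm can. A call is refused whole if a number of a shift passes 0.0625 or a number of a turn 10.7, either way. A call with a gripper value outside its range is refused whole. The fingers move at their own pace and stop on an object; "squeeze" is the grip in N (left out, the last holds). Time passes only in rows, so rows that do not move let the fingers close. It gives the time, the measured TCP pose, the force, the opening and the grip force at its end, in the units of the state.
- arm.get_state(): the state, without advancing time (a new reading comes with each control period).
- arm.grab_frame(name): name is "side" or "top" or "wrist"; returns (picture, depth): 384x512x3 uint8, blue, green, red; 384x512 float32, m along the optical axis (not along the pixel's ray), 0 where there is no reading.
- arm.camera_model(name): a dict with "mtx" (3x3 intrinsics, pixels), "k1" (the pictures are not rectified: a ray, as slopes to the right and down, at radius r is drawn at 1 + k1 r^2 times it, then the intrinsics apply), "camera_from_world" (4x4, takes a point from world to camera coordinates); the wrist camera has in their place "mount" (4x4, takes a point from camera to tool coordinates, whose origin is the TCP and whose axes are the flange's). Camera axes: x right, y down, z forward; pixel columns grow to the right and rows downward; lengths in m; the calibration is good to about 2 mm. A picture is of the moment at which its call begins: read the wrist's pose just before it. camera_model takes no time and is no camera call.
- arm.job_done(): hands the job in; it is judged then, once.
The state is a dict: "t": time; "q": joint angles; "qd": joint speeds; "joint_efforts": joint torques, N m; "eef_pos": TCP position; "ee_rot": TCP orientation; "force": force on the tool from outside, world axes, zero at the start; "moment": the same for the moment, N m; "width": finger opening in m; "gripper_force": force on a finger pad.
Only numpy, scipy, OpenCV 4.12 (cv2) and the standard library are available. Lean on these libraries where they do the work, as an engineer would, in place of code of your own. Each camera call takes 0.05 s, during which the arm holds its last target. There are 200 camera calls.

### The job

Put the clothes pegs away in the glass jar: swing its lid right back, feed all three wooden pegs endwise down through the narrow neck, then shut the lid. Keep the jar standing about where it is, and leave everything else on the worktop where it lies.

Things in the scene. Friction and masses are not known exactly. Their poses are not given: they have to be found in the camera images.
- jar: the peg jar: clear glass, loose, about 1 kg, 112 mm across its round body, 205 mm high to the rim; straight-sided up to 125 mm, then a shoulder, then a narrow neck. Inside floor 6 mm up. Origin: centre of its underside, z up; own +x points from the mouth to the lid hinge at the back, roughly away from the robot (turned 5 to 50 degrees to the left of world +x).
- mouth (a point): centre of the jar's mouth at rim height, 205 mm above its underside; axes as the jar's. The mouth is 41 mm across inside (49 mm outside) and narrows within 17 mm to a round bore 32 mm across and 20 mm long; below it the jar widens again.
- lid (a joint): angle in rad of the jar's white china lid (disc 54 mm across, 14 mm thick, domed on top, wire hinge behind the neck): 0 = shut on the rim, pi/2 = upright, 2.2 = swung right back (stop). Stiff hinge (0.03 N m): it stays where it is left. It reaches 58 mm from the hinge line, plus a wire loop of 8 mm. It starts ajar (0.6 to 1.05), over the mouth. No latch.
- lid_hinge (a point): middle of the lid's hinge line, 31 mm behind the mouth centre and 2 mm above the rim; moves with the lid, y along the hinge line.
- lid_edge (a point): middle of the free edge of the lid (opposite the hinge), 58 mm from the hinge line; its own z is the lid's outward (top) side.
- peg_a: a plain wooden clothes peg, 72 mm long, 15 mm wide, 12 mm thick, 14 g, stiff (it does not open). Origin: centre of its underside at half length; own y along its length, x across its 15 mm width, z up through its thickness. Lies flat on the worktop.
- peg_b: a plain wooden clothes peg, 72 mm long, 15 mm wide, 12 mm thick, 14 g, stiff (it does not open). Origin: centre of its underside at half length; own y along its length, x across its 15 mm width, z up through its thickness. Lies flat on the worktop with another peg (peg_c) lying across the middle of it.
- peg_c: a plain wooden clothes peg, 72 mm long, 15 mm wide, 12 mm thick, 14 g, stiff (it does not open). Origin: centre of its underside at half length; own y along its length, x across its 15 mm width, z up through its thickness. Lies flat across peg_b, balanced on it, its underside 12 mm above the worktop.
- tape_measure: bystander: round grey pocket tape measure, 54 mm across, 24 mm high, loose; origin centre of underside.
- paper_tape: bystander: roll of buff paper tape lying flat, 96 mm across, 25 mm high, loose; origin centre of underside.
- reel: bystander: cotton reel with cream thread standing upright, 30 mm across, 40 mm high, loose; origin centre of underside.
- brush: bystander: wooden scrubbing brush at the back, bristles down, 154 mm long (along own y), 61 mm wide, 46 mm high; origin centre of underside. Besides these only fixed things stand about, well clear of the pegs: along the back and right side a dial scale (227 mm high, back left), soap dish, pump bottle, mug, orange crock, box file and candle; keys and scissors lie flat near the front edge.
- tub: bystander: low round grey-white cream tub, 84 mm across, 27 mm high, loose; origin centre of underside.

How it is judged:
On the way, in this order (a step that is already met when the one before it is completed fails the run):
1. the lid is swung back, past upright (over 1.7 rad) (value of joint lid above 1.7 rad), for 0.2 s.
2. all three pegs are inside the jar while the lid is still open (horizontal distance between each of peg_a, peg_b, peg_c and jar below 0.055 m and z of peg_a in the frame of jar between 0 and 0.13 m and z of peg_b in the frame of jar between 0 and 0.13 m and z of peg_c in the frame of jar between 0 and 0.13 m and value of joint lid above 1 rad), for 0.2 s.
3. the lid is shut on the rim (value of joint lid below 0.08 rad), for 0.2 s.
At the end, for the whole second after the job is handed in: All three pegs are wholly inside the jar, below its neck (each peg's origin within 55 mm of the jar's axis and less than 130 mm above its underside); the lid is shut (under 0.08 rad); the jar stands upright (within 0.06 rad), at rest, within 60 mm of where it began (horizontal distance between each of peg_a, peg_b, peg_c and jar below 0.055 m and z of peg_a in the frame of jar between 0 and 0.13 m and z of peg_b in the frame of jar between 0 and 0.13 m and z of peg_c in the frame of jar between 0 and 0.13 m and value of joint lid below 0.08 rad and angle between jar's own z axis and vertical below 0.06 rad and linear speed of jar below 0.02 m/s and distance of jar from where it was at the start of the episode below 0.06 m); the robot touches nothing.
It fails at once if the jar is tipped (over 0.35 rad) (angle between jar's own z axis and vertical above 0.35 rad).
It fails at once if another thing (tape measure, paper tape, reel, tub or brush) is moved by more than 40 mm (distance of any of tape_measure, paper_tape, reel, tub, brush from where it was at the start of the episode above 0.04 m).
It also fails if it takes over 72 s, if anything falls off the work surface, if the arm or the gripper's body presses on something with over 40 N, if the wrist force passes 120 N, or if a joint passes its speed limit or range.

## Working session

There is one attempt and no reset: what is moved stays moved. The work goes in short steps, Python scripts to look and compute and a tool call to move; the robot and the scene stay as the last step left them, time stands still between calls to the robot, and variables do not carry over. Pictures are saved under pics/ and viewed, at most 10 in all, crops included, and the job is handed in when it is done.

Besides the shell and the picture viewer there is one more tool, called as name(argument=value, ...), one argument or row to a line, values as JSON. move_arm: Moves the arm, as the interface text tells. Its arguments: {"type":"object","properties":{"rows":{"type":"string"},"squeeze":{"type":"number"}},"required":["rows"]}

```bash
mkdir -p pics; ls; cat > h.py <<'E'
import numpy as np, cv2
from station import arm
from scipy.spatial.transform import Rotation as R
def cam(n,st=None):
    m=arm.camera_model(n)
    if 'camera_from_world' in m: T=np.linalg.inv(np.array(m['camera_from_world']))
    else:
        st=st or arm.get_state(); T=np.eye(4); T[:3,:3]=R.from_euler('xyz',st['ee_rot']).as_matrix(); T[:3,3]=st['eef_pos']; T=T@np.array(m['mount'])
    return np.array(m['mtx']),m['k1'],T
def ray(c,uv):
    K,k1,T=c; uv=np.atleast_2d(np.array(uv,float))
    d=cv2.undistortPoints(uv.reshape(-1,1,2),K,np.array([k1,0,0,0.])).reshape(-1,2)
    return T[:3,3],np.c_[d,np.ones(len(d))]@T[:3,:3].T
def onz(c,uv,z):
    o,d=ray(c,uv); return o+d*((z-o[2])/d[:,2])[:,None]
def bydepth(c,uv,dep):
    o,d=ray(c,uv); return o+d*np.atleast_1d(dep)[:,None]
def proj(c,P):
    K,k1,T=c; Ti=np.linalg.inv(T)
    return cv2.projectPoints(np.atleast_2d(P).astype(float),cv2.Rodrigues(Ti[:3,:3])[0],Ti[:3,3],K,np.array([k1,0,0,0.]))[0].reshape(-1,2)
def tri(c1,p1,c2,p2):
    o1,d1=ray(c1,p1);o2,d2=ray(c2,p2);d1=d1[0];d2=d2[0]
    s=np.linalg.lstsq(np.c_[d1,-d2],o2-o1,rcond=None)[0]
    a=o1+s[0]*d1;b=o2+s[1]*d2; return (a+b)/2,np.linalg.norm(a-b)
def grab(n):
    st=arm.get_state(); im,de=arm.grab_frame(n); return im,de,cam(n,st)
E
python3 - <<'E'
from h import *
for n in('top','side','wrist'):
    im,de,c=grab(n); cv2.imwrite(f'pics/{n}0.png',im); np.savez(f'{n}0.npz',im=im,de=de); print(n,c[0].tolist(),c[1],c[2].round(3).tolist())
print(arm.get_state())
t=cv2.imread('pics/top0.png'); cv2.imwrite('pics/top0b.png',cv2.resize(t,(800,600),interpolation=cv2.INTER_CUBIC))
t=cv2.imread('pics/side0.png'); cv2.imwrite('pics/side0b.png',cv2.resize(t,(800,600),interpolation=cv2.INTER_CUBIC))
E
```

```text
pics
top [[390.53830358618524, 0.0, 252.26703650170592], [0.0, 390.53830358618524, 197.69013176899585], [0.0, 0.0, 1.0]] -0.10193071475393305 [[0.178, -0.93, 0.322, 0.334], [-0.984, -0.17, 0.054, 0.065], [0.005, -0.327, -0.945, 0.96], [0.0, 0.0, 0.0, 1.0]]
side [[368.16888659941793, 0.0, 256.5757608366293], [0.0, 368.16888659941793, 188.8413100548056], [0.0, 0.0, 1.0]] -0.11333268198114704 [[-0.971, -0.134, 0.199, 0.477], [-0.24, 0.588, -0.772, 0.761], [-0.014, -0.797, -0.603, 0.65], [0.0, 0.0, 0.0, 1.0]]
wrist [[314.9098328476737, 0.0, 253.74003924218167], [0.0, 314.9098328476737, 191.44823069612968], [0.0, 0.0, 1.0]] -0.038344684835736005 [[-0.424, -0.865, -0.268, 0.358], [-0.906, 0.406, 0.124, 0.577], [0.002, 0.296, -0.955, 0.384], [0.0, 0.0, 0.0, 1.0]]
{'t': 0.15, 'q': array([ 1.42106468e+00,  3.59204994e-01,  1.12685030e-02, -2.40562644e-04,
       -1.22412579e+00, -2.88059634e-01]), 'qd': array([-0.0001258 , -0.00260721,  0.00321815,  0.00029564, -0.00026145,
        0.00288297]), 'joint_efforts': array([-1.60949392e-03, -5.83276141e+01,  2.93292242e+01,  7.00121954e+00,
        8.81975895e-03, -1.03447896e-04]), 'eef_pos': array([0.28605862, 0.61098062, 0.23385132]), 'ee_rot': array([ 3.14031461e+00, -1.42820370e-04, -4.37873071e-01]), 'force': array([-0.64525315,  0.37940333,  0.24572482]), 'moment': array([-0.00075355, -0.02505965,  0.01415527]), 'gripper_force': 0.0, 'width': 0.08764635549332167}
```

View pics/top0b.png

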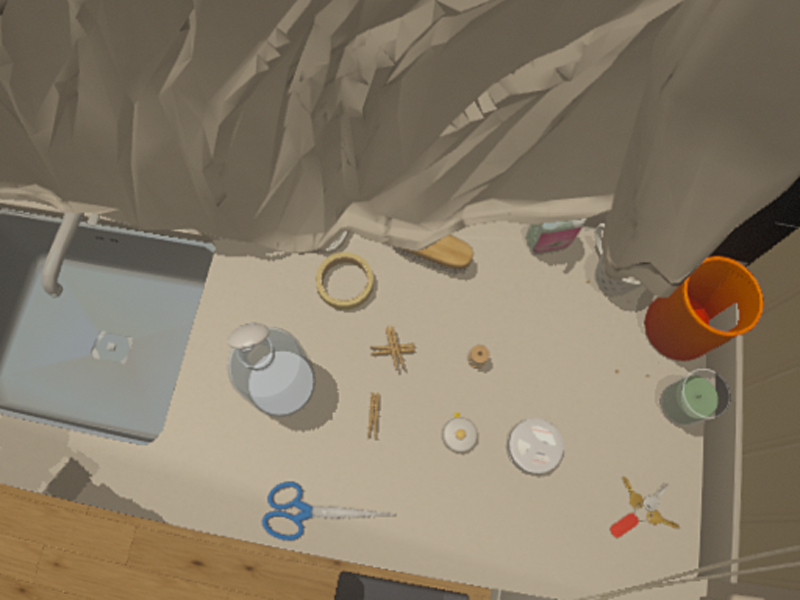

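View pics/side0b.png

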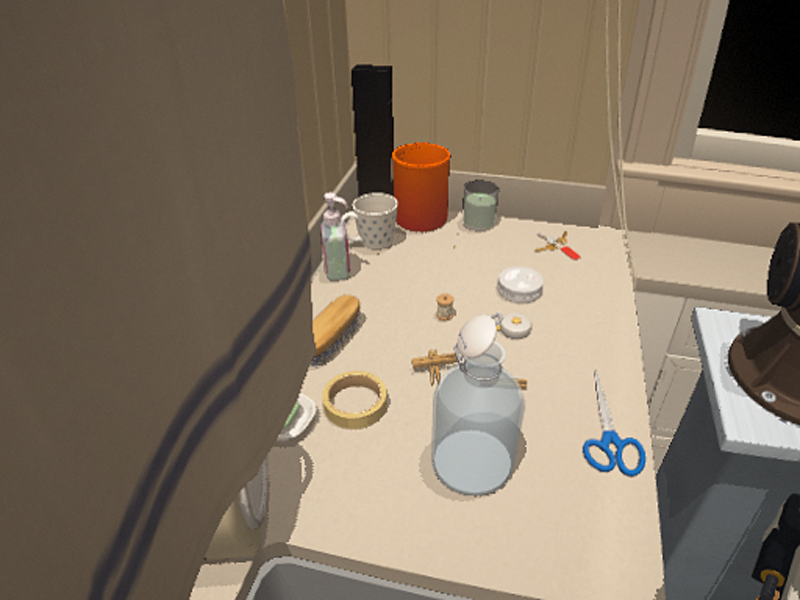

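The top view shows the jar (neck about (257,350), lid at (248,335)), crossed pegs at (393,350) and peg_a at (374,415). The side view shows the lid at (478,335) and the mouth near (485,355). These are in the 800x600 scaled pixels.

```bash
python3 - <<'E'
from h import *
t=cv2.imread('pics/top0.png');s=cv2.imread('pics/side0.png')
ct=cam('top');cs=cam('side')
f=1/1.5625
print('jarbase',onz(ct,[[280*f,383*f]],.006),onz(cs,[[472*f,462*f]],.006))
print('mouth',tri(ct,[257*f,352*f],cs,[485*f,358*f]))
def crop(im,x,y,w=100,h=75): return cv2.resize(im[y:y+h,x:x+w],(400,300),interpolation=cv2.INTER_CUBIC)
m=np.vstack([np.hstack([crop(t,130,195),crop(s,265,190)]),np.hstack([crop(t,200,200,110,82.5.__int__()),crop(s,255,205)])])
cv2.imwrite('pics/m1.png',m)
# peg mask from top
hsv=cv2.cvtColor(t,cv2.COLOR_BGR2HSV); mk=((hsv[...,0]>8)&(hsv[...,0]<22)&(hsv[...,1]>95)).astype(np.uint8)
mk=cv2.morphologyEx(mk,cv2.MORPH_CLOSE,np.ones((3,3)))
n,l,sts,cc=cv2.connectedComponentsWithStats(mk)
for i in range(1,n):
    if sts[i,4]>60: 
        ys,xs=np.where(l==i); r=cv2.minAreaRect(np.c_[xs,ys].astype(np.float32)); print(i,sts[i],cc[i].round(1),r, onz(ct,[cc[i]],.012).round(3))
E
```

```text
jarbase [[0.50358254 0.27585272 0.006     ]] [[0.50671984 0.27757154 0.006     ]]
mouth (array([0.50453223, 0.27323062, 0.19523224]), np.float64(0.00035351967486791546))
12 [260 150  43  22 491] [286.4 161.4] ((282.2465515136719, 158.34246826171875), (40.496238708496094, 19.662914276123047), 20.556045532226562) [[0.774 0.048 0.012]]
17 [ 418  152   77   79 2810] [455.4 193.3] ((462.4029541015625, 190.29330444335938), (54.34415054321289, 92.42927551269531), 50.31454849243164) [[ 0.767 -0.411  0.012]]
22 [202 162  37  36 375] [220.9 179.7] ((220.03448486328125, 179.91380310058594), (35.28211212158203, 33.98224639892578), 21.801406860351562) [[0.691 0.208 0.012]]
29 [238 209  27  27 244] [251.7 222. ] ((251.46803283691406, 222.32400512695312), (22.515413284301758, 21.37699317932129), 34.69515609741211) [[0.593 0.109 0.012]]
34 [300 221  13  14 131] [305.8 227.3] ((306.0, 227.5), (13.0, 12.0), 90.0) [[ 0.604 -0.028  0.012]]
41 [236 251   7  30 124] [238.9 263.6] ((238.6689910888672, 265.472412109375), (5.065774917602539, 28.73373794555664), 4.763640880584717) [[0.484 0.121 0.012]]
45 [398 305  14  20 106] [405.2 316.9] ((404.300048828125, 314.60003662109375), (21.913463592529297, 8.049844741821289), 63.43495178222656) [[ 0.427 -0.294  0.012]]
46 [    0   310   314    74 11238] [ 99.7 357.7] ((156.5, 346.5), (73.0, 313.0), 90.0) [[0.208 0.396 0.012]]
47 [414 327  21  11 105] [421.8 332.1] ((424.20269775390625, 331.7837829589844), (21.04306983947754, 8.38434886932373), 9.462322235107422) [[ 0.398 -0.337  0.012]]
```

View pics/m1.png

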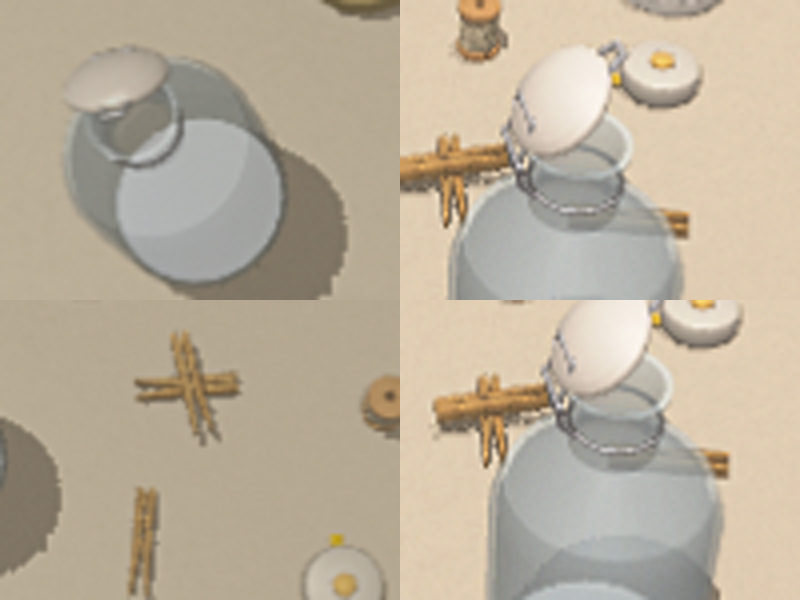

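move_arm(
  rows="0 0 0 0 0 -0.06 0.02; 0 0 0 0.02 0.01 -0.05 0.02; 0 0 0 0.045 0.036 0 0.02; 0 0 0 0.045 0.036 0 0.02; 0 0 0 0.045 0.036 0 0.02; 0 0 0 0.045 0.036 0 0.02; 0 0 0 0.045 0.036 0 0.02; 0 0 0 0.045 0.036 0 0.02",
)

```text
t: 1.15
eef_pos: [0.4534, 0.2818, 0.3446]
ee_rot: [-3.142, 0.0, -0.437]
force: [0.4, 0.7, -0.7]
width: 0.0205
gripper_force: 0.0
```

move_arm(
  rows="0 0 0 0.045 0.036 0 0.0; 0 0 0 0.02 0.02 0 0.0; 0 0 0 0 0 0 0",
)

```text
t: 1.52
eef_pos: [0.4885, 0.2035, 0.3445]
ee_rot: [3.141, 0.0, -0.441]
force: [-0.7, 0.4, -0.2]
width: 0.0008
gripper_force: 0.0
```

```bash
cat >> h.py <<'E'
import json
def log():
    s=arm.get_state(); open('log.txt','a').write(json.dumps([list(s['q']),list(s['eef_pos']),list(s['ee_rot'])])+'\n'); return s
E
python3 - <<'E'
from h import *
s=log(); print(s['q'].round(3),s['eef_pos'],s['ee_rot'],s['t'])
im,de,c=grab('wrist'); np.savez('w1.npz',im=im,de=de); cv2.imwrite('pics/w1.png',cv2.resize(im,(800,600),interpolation=cv2.INTER_CUBIC))
E
python3 -c "
from station import arm;print(arm.camera_model('wrist')['mount'],arm.finger_overhang)"
```

```text
[ 0.766  0.062 -0.121 -0.    -1.387  0.365] [0.4885342  0.20350541 0.34453807] [ 3.14144180e+00  9.31576314e-05 -4.40710019e-01] 1.525
[[-7.09366894e-05 -9.55269220e-01 -2.95737572e-01  8.01716243e-02]
 [ 9.99999948e-01 -1.60654942e-04  2.79071863e-04  4.49013086e-04]
 [-3.14100463e-04 -2.95737537e-01  9.55269182e-01 -1.49785364e-01]
 [ 0.00000000e+00  0.00000000e+00  0.00000000e+00  1.00000000e+00]] 0.008
```

View pics/w1.png

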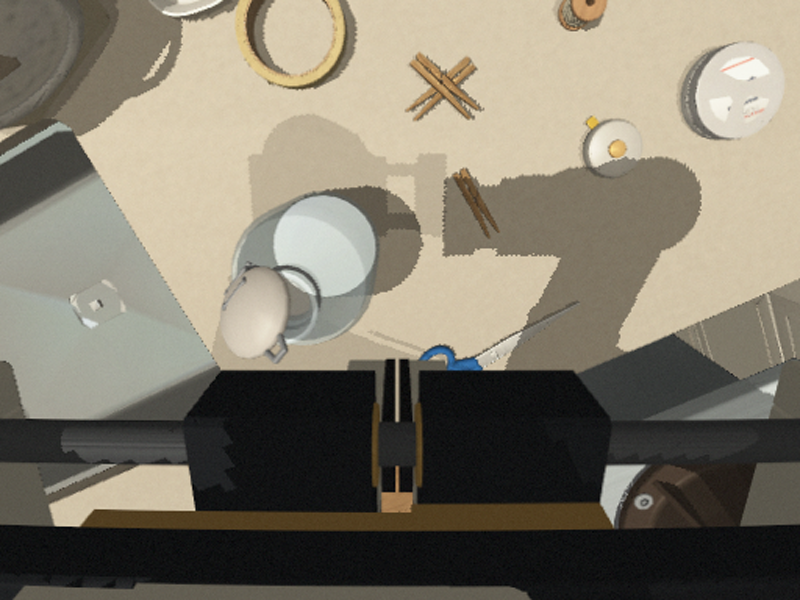

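The wrist view (800x600 scale) shows the lid at (255,312), its loop at (280,350), the hinge wire near (235,290), the crossed pegs at (443,87), and peg_a at (475,203).

```bash
python3 - <<'E'
from h import *
w=np.load('w1.npz'); im,de=w['im'],w['de']; c=cam('wrist')
ct=cam('top');cs=cam('side'); f=1/1.5625
def lid(im,de,c,name):
    v,u=np.where(de>0); P=bydepth(c,np.c_[u,v],de[v,u])
    hsv=cv2.cvtColor(im,cv2.COLOR_BGR2HSV)[v,u]
    k=(np.hypot(P[:,0]-.505,P[:,1]-.277)<.075)&(P[:,2]>.19)&(P[:,2]<.3)
    Q=P[k]; b=im[v,u][k]; g=b.min(1)
    print(name,k.sum(),Q.mean(0).round(4),Q.min(0).round(3),Q.max(0).round(3))
    m=Q.mean(0); U,S,V=np.linalg.svd(Q-m,full_matrices=False); n=V[2]*np.sign(V[2,2])
    print(' n',n.round(3),'S',(S/np.sqrt(len(Q))).round(4),'yaw',np.degrees(np.arctan2(n[1],n[0])).round(1),'ang',np.arccos(n[2]).round(3))
    return Q
lid(im,de,c,'wrist')
for n,cc in(('top',ct),('side',cs)):
    z=np.load(n+'0.npz'); lid(z['im'],z['de'],cc,n)
print('loop',tri(c,[279*f,358*f],cs,[265+215/4,190+52/4]))
print('mouth',tri(c,[297*f,303*f],cs,[310,227.5]),tri(ct,[163.7,224.5],cs,[310,227.5]))
print('base',onz(c,[[325*f,243*f]],.006),onz(ct,[[180,245]],.006))
# pegs
hsv=cv2.cvtColor(im,cv2.COLOR_BGR2HSV); mk=((hsv[...,0]>8)&(hsv[...,0]<22)&(hsv[...,1]>95)).astype(np.uint8)
n,l,sts,cc=cv2.connectedComponentsWithStats(cv2.morphologyEx(mk,cv2.MORPH_CLOSE,np.ones((3,3))))
for i in range(1,n):
    if sts[i,4]>100 and sts[i,1]<160: 
        ys,xs=np.where(l==i); r=cv2.minAreaRect(np.c_[xs,ys].astype(np.float32)); 
        B=onz(c,cv2.boxPoints(r),.012); P=bydepth(c,np.c_[xs,ys],de[ys,xs])
        print(i,sts[i],cc[i].round(1),onz(c,[cc[i]],.012).round(4),'box',B[:,:2].round(3).tolist(),'z pct',np.percentile(P[:,2],[5,25,50,75,95]).round(4))
        hi=P[:,2]>.017
        for nm,Q in(('hi',P[hi]),('lo',P[(P[:,2]<.016)&(P[:,2]>.006)])):
            if len(Q)>20:
                rr=cv2.minAreaRect((Q[:,:2]*1000).astype(np.float32)); d=np.linalg.svd(Q[:,:2]-Q[:,:2].mean(0),full_matrices=False)[2][0]
                print('  ',nm,len(Q),Q.mean(0).round(4),'rect',np.round(rr[0],1),np.round(rr[1],1),'dir',np.degrees(np.arctan2(d[1],d[0])).round(1))
E
```

```text
wrist 2603 [0.5123 0.2753 0.2336] [0.482 0.253 0.19 ] [0.54  0.305 0.258]
 n [-0.076 -0.973  0.22 ] S [0.017  0.0136 0.0118] yaw -94.5 ang 1.349
top 458 [0.5084 0.2755 0.2316] [0.482 0.252 0.19 ] [0.534 0.305 0.259]
 n [-0.784 -0.575  0.235] S [0.0202 0.0138 0.0112] yaw -143.7 ang 1.334
side 862 [0.5117 0.2852 0.2268] [0.483 0.256 0.19 ] [0.541 0.306 0.26 ]
 n [-0.63   0.768  0.118] S [0.0203 0.0145 0.0118] yaw 129.4 ang 1.452
loop (array([0.49325852, 0.27129088, 0.25659861]), np.float64(0.004419592097339681))
mouth (array([0.50377752, 0.26826882, 0.19512516]), np.float64(0.004518081835004488)) (array([0.50518188, 0.27399141, 0.19959211]), np.float64(0.0009981081270236856))
base [[0.50775086 0.27407228 0.006     ]] [[0.5042482  0.27395337 0.006     ]]
1 [ 151    0   71   57 1073] [184.5  29.6] [[0.6809 0.2201 0.012 ]] box [[0.734, 0.244], [0.692, 0.157], [0.628, 0.19], [0.671, 0.28]] z pct [0.0073 0.0215 0.0234 0.0242 0.0252]
   hi 885 [0.6758 0.2171 0.0271] rect [655.3 189.5] [173.8  84.5] dir 55.1
   lo 139 [0.6858 0.2268 0.0113] rect [679.1 211.7] [85.9 72.4] dir -151.0
2 [358   0  30  20 327] [373.1   6.9] [[ 0.5965 -0.029   0.012 ]] box [[0.613, -0.013], [0.597, -0.05], [0.574, -0.042], [0.591, -0.005]] z pct [0.0039 0.0182 0.0386 0.0396 0.0407]
   hi 247 [ 0.5943 -0.0212  0.04  ] rect [585.2  67.3] [ 23.5 209.8] dir -86.4
3 [260  34  46  43 792] [283.1  53.7] [[0.5932 0.1084 0.012 ]] box [[0.581, 0.151], [0.629, 0.122], [0.598, 0.068], [0.548, 0.095]] z pct [-0.0005  0.0104  0.0199  0.0219  0.023 ]
   hi 434 [0.5933 0.1105 0.0248] rect [578.  136.7] [70.8 75. ] dir -156.2
   lo 294 [0.5919 0.1082 0.0105] rect [594.4 111.9] [35.3 71.1] dir 104.9
7 [290 108  30  44 343] [303.  127.2] [[0.4857 0.1227 0.012 ]] box [[0.516, 0.132], [0.516, 0.119], [0.446, 0.112], [0.445, 0.125]] z pct [0.0004 0.0094 0.0101 0.0108 0.0117]
   lo 312 [0.4854 0.1226 0.0102] rect [480.2 122. ] [71.2 12.8] dir -174.0
```

```bash
python3 - <<'E'
from h import *
w=np.load('w1.npz'); im,de=w['im'],w['de']; c=cam('wrist'); f=1/1.5625
for sc in(.6,.8,1.):
    mk=np.zeros(de.shape,np.uint8); cv2.ellipse(mk,(int(256*f),int(312*f)),(int(30*f*sc),int(42*f*sc)),15,0,360,1,-1)
    v,u=np.where((mk>0)&(de>0)); Q=bydepth(c,np.c_[u,v],de[v,u]); Q=Q[Q[:,2]>.205]; m=np.median(Q,0)
    k=np.ones(len(Q),bool)
    for _ in range(5):
        m=Q[k].mean(0); n=np.linalg.svd(Q[k]-m,full_matrices=False)[2][2]; n*=np.sign(n[2]); k=abs((Q-m)@n)<.006
    print(sc,k.sum(),len(Q),m.round(4),n.round(3),'yaw',np.degrees(np.arctan2(n[1],n[0])).round(1),'th',np.arccos(n[2]).round(3))
# crossed pegs
v,u=np.where(de>0); P=bydepth(c,np.c_[u,v],de[v,u]); k=(np.hypot(P[:,0]-.593,P[:,1]-.1085)<.05)
for a,b in((.019,.03),(.0075,.0145)):
    Q=P[k&(P[:,2]>a)&(P[:,2]<b)]; rr=cv2.minAreaRect((Q[:,:2]*1000).astype(np.float32)); d=np.linalg.svd(Q[:,:2]-Q[:,:2].mean(0),full_matrices=False)[2][0]
    print(len(Q),Q.mean(0).round(4),np.round(rr[0],1),np.round(rr[1],1),np.round(rr[2],1),'dir',np.degrees(np.arctan2(d[1],d[0])).round(1))
    e=Q[:,:2]@d; print('  ends',Q[e<e.min()+.004].mean(0).round(4),Q[e>e.max()-.004].mean(0).round(4))
E
```

```text
0.6 590 590 [0.5168 0.2753 0.2429] [0.565 0.156 0.81 ] yaw 15.5 th 0.626
0.8 1046 1046 [0.5167 0.2756 0.242 ] [0.564 0.156 0.811] yaw 15.5 th 0.625
1.0 1608 1608 [0.5166 0.2762 0.2408] [0.569 0.157 0.807] yaw 15.4 th 0.631
430 [0.5941 0.1101 0.0217] [591.  108.4] [72.4 14. ] 23.6 dir -156.1
  ends [0.622  0.123  0.0217] [0.5594 0.0947 0.0216]
326 [0.592  0.1085 0.0105] [589.8 111.7] [66.2 48.4] 71.4 dir 103.6
  ends [0.5986 0.0782 0.0102] [0.5823 0.145  0.0108]
```

move_arm(
  rows="0 0 -10.1 -0.0254 -0.0201 0 0; 0 0 0 -0.0212 -0.0245 0 0; 0 0 -10.1 0 0 0 0; 0 0 -10.1 0 0 0 0; 0 0 -10.1 0 0 0 0; 0 0 0 0 0 0.054 0; 0 0 0 0 0 0.0545 0; 0 0 0 0 0 0 0",
)

```text
t: 2.58
eef_pos: [0.4572, 0.2625, 0.2325]
ee_rot: [3.138, 0.007, 0.268]
force: [0.3, 0.8, 1.4]
width: 0.0004
gripper_force: 0.0
```

```bash
python3 - <<'E'
from h import *
s=log(); print(s['q'].round(3),s['eef_pos'],s['ee_rot'],s['t'])
p=s['eef_pos'][:2]-[.505,.274]; a=np.radians(15.5); print('jar frame',p@[np.cos(a),np.sin(a)],p@[-np.sin(a),np.cos(a)])
E
```

```text
[ 8.930e-01  1.210e-01 -3.080e-01 -1.000e-03 -1.149e+00  9.460e-01] [0.45717562 0.26252871 0.2325316 ] [3.13766635 0.00713041 0.26810121] 2.575
jar frame -0.049150595471756785 0.0017264238706257169
```

move_arm(
  rows="0 0 0 0.0145 0 -0.002 0; 0 0 0 0.0145 0 0 0; 0 0 0 0.0145 0 0 0; 0 0 0 0.0145 0 0 0; 0 0 0 0.0145 0 0 0; 0 0 0 0.0145 0 0 0; 0 0 0 0 0 0 0",
)

```text
t: 3.45
eef_pos: [0.5441, 0.2865, 0.2372]
ee_rot: [3.141, 0.001, 0.267]
force: [-2.0, -0.5, 0.2]
width: 0.0004
gripper_force: 0.6
```

```bash
cat > lid.py <<'E'
from h import *
def lidang():
    im,de,c=grab('side'); v,u=np.where(de>0); P=bydepth(c,np.c_[u,v],de[v,u]); a=np.radians(15.5)
    J=(P-[.505,.274,0])@np.array([[np.cos(a),-np.sin(a),0],[np.sin(a),np.cos(a),0],[0,0,1]])
    k=(J[:,0]>-.06)&(J[:,0]<.11)&(abs(J[:,1])<.03)&(J[:,2]>.212)&(J[:,2]<.29)&(im[v,u].min(1)>140)
    return im,J[k]
E
python3 - <<'E'
from lid import *
s=log(); print(s['q'].round(3),s['eef_pos'],s['ee_rot'],s['t'],s['force'])
im,J=lidang(); print(len(J)); 
for z in np.arange(.215,.28,.008):
    q=J[(J[:,2]>z)&(J[:,2]<z+.008)]
    if len(q): print(z.round(3),len(q),np.percentile(q[:,0],[5,50,95]).round(3),np.median(q[:,1]).round(3))
cv2.imwrite('pics/s2.png',cv2.resize(im[150:330,230:470],(800,600)))
E
```

```text
[ 0.802  0.26  -0.122 -0.    -1.19   1.036] [0.54407536 0.28654149 0.23721098] [3.14109758e+00 1.24731556e-03 2.66571399e-01] 3.45 [-1.96267459 -0.54675263  0.15059672]
5
0.223 1 [0.05 0.05 0.05] 0.027
0.231 4 [0.05  0.051 0.052] 0.026
```

View pics/s2.png

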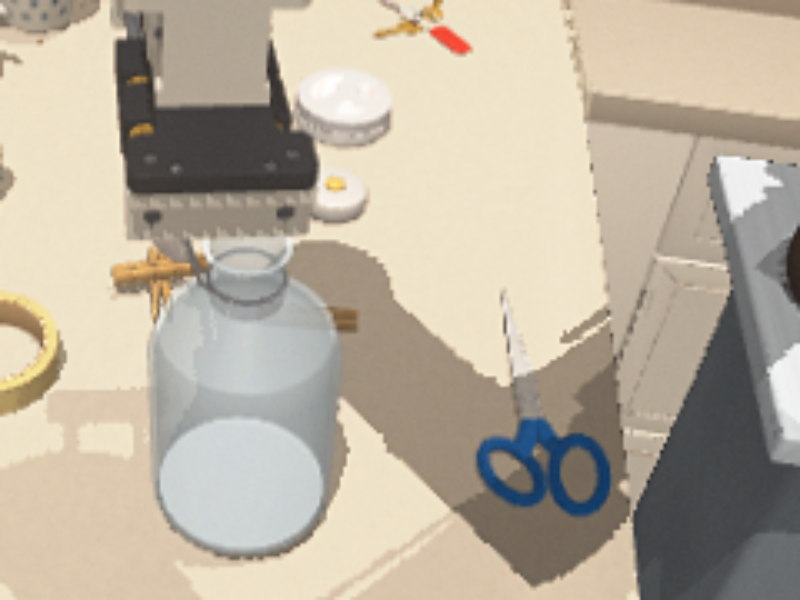

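move_arm(
  rows="0 0 0 -0.03 0 0 0; 0 0 0 -0.02 0 -0.05 0; 0 0 0 0 0 -0.04 0; 0 10 0 0 0 0 0; 0 10 0 0 0 0 0; 0 10 0 0 0 0 0; 0 10 0 0 0 0 0; 0 10 0 0 0 0 0",
)

```text
t: 4.5
eef_pos: [0.5183, 0.264, 0.3496]
ee_rot: [3.125, -0.756, 0.248]
force: [2.8, -0.9, 3.3]
width: 0.0003
gripper_force: 0.0
```

move_arm(
  rows="0 5 0 0 0 0 0; 0 0 0 0 0 0 0",
)

```text
t: 4.75
eef_pos: [0.5258, 0.2598, 0.3556]
ee_rot: [3.12, -0.824, 0.242]
force: [1.0, -1.8, -0.1]
width: 0.0005
gripper_force: 0.0
```

```bash
python3 - <<'E'
from lid import *
s=log(); print(s['q'].round(3),s['eef_pos'],s['ee_rot'],s['t'],s['force'])
im,J=lidang(); print(len(J)); 
for z in np.arange(.215,.28,.008):
    q=J[(J[:,2]>z)&(J[:,2]<z+.008)]
    if len(q): print(z.round(3),len(q),np.percentile(q[:,0],[5,50,95]).round(3),np.median(q[:,1]).round(3))
E
```

```text
[ 0.773 -0.235 -0.982  1.378 -0.409 -0.173] [0.52580922 0.25983484 0.35563686] [ 3.12008451 -0.82382138  0.24180341] 4.75 [ 1.01934378 -1.80936582 -0.0716496 ]
143
0.215 11 [0.039 0.04  0.042] 0.019
0.223 8 [0.042 0.044 0.047] 0.025
0.231 11 [0.049 0.054 0.067] 0.015
0.239 23 [0.054 0.06  0.064] 0.021
0.247 65 [0.061 0.065 0.069] 0.018
0.255 21 [0.068 0.073 0.076] 0.012
0.263 1 [0.075 0.075 0.075] 0.018
```

```bash
cat > kin.py <<'E'
from h import *
from scipy.optimize import least_squares
E=lambda ax,a: R.from_euler(ax,a).as_matrix()
def fk(p,q,s4=1,s6=1):
    a1,b1,h,a2,a3,d4,b2,L=p
    A=E('z',q[0]); x=A@[a1,b1,h]; A=A@E('y',q[1]); x=x+A@[0,0,a2]; A=A@E('y',-q[2]); x=x+A@[d4,0,a3]
    A=A@E('x',s4*q[3])@E('y',-q[4]); x=x+A@[L,b2,0]; A=A@E('x',s6*q[5])
    return x,A
def data():
    D=[json.loads(l) for l in open('log.txt')]
    D.append([[1.42106468e+00,3.59204994e-01,1.12685030e-02,-2.4e-4,-1.22412579,-.28805963],[0.28605862,0.61098062,0.23385132],[3.1403,-.00014,-.43787]])
    return D
def fit(verbose=1):
    D=data(); best=None
    for s4 in(1,-1):
      for s6 in(1,-1):
        As=[fk(np.zeros(8),d[0],s4,s6)[1] for d in D]; Ts=[A.T@R.from_euler('xyz',d[2]).as_matrix() for A,d in zip(As,D)]
        sp=max(np.abs(T-Ts[0]).max() for T in Ts)
        p0=np.array([.0,-.1,.35,.4,.03,.4,-.09,.35])
        r=least_squares(lambda p:np.concatenate([np.concatenate([(fk(p,d[0],s4,s6)[0]-d[1])/.001 for d in D]),(p-p0)/.3]),p0)
        if verbose: print(s4,s6,'rot spread',sp.round(3),'res',np.abs(r.fun[:3*len(D)]).max().round(2),r.x.round(4))
        if best is None or sp+r.cost*1e-3<best[0]: best=(sp+r.cost*1e-3,s4,s6,r.x,R.from_matrix(np.mean(Ts,0)).as_matrix())
    return best
if __name__=='__main__': fit()
E
python3 kin.py; python3 -c "
from kin import *
print(fit(0)[4].round(3))"
```

```text
1 1 rot spread 1.509 res 1.21 [ 0.0042 -0.3685  0.2242  0.6065 -0.008   0.4609  0.177   0.3934]
1 -1 rot spread 1.918 res 1.21 [ 0.0042 -0.3685  0.2242  0.6065 -0.008   0.4609  0.177   0.3934]
-1 1 rot spread 1.226 res 0.01 [ 0.     -0.      0.1989  0.6015 -0.      0.4636 -0.1918  0.37  ]
-1 -1 rot spread 0.0 res 0.01 [ 0.     -0.      0.1989  0.6015 -0.      0.4636 -0.1918  0.37  ]
[[ 0. -0.  1.]
 [-1. -0.  0.]
 [ 0. -1. -0.]]
```

```bash
cat >> kin.py <<'E'
lo=np.array([-3.07,-1.43,-1.02,-3.03,-3.05,-3.03])+.03; hi=np.array([3.07,2.12,1.25,1.67,0,3.03])-.03
def toolR(yaw,tilt): # yaw of tool x (deg), tilt + = z leans toward x (deg)
    return E('z',np.radians(yaw))@E('x',np.pi)@E('y',np.radians(tilt))
def ik(B,pos,Rm,seeds):
    _,s4,s6,p,Tt=B; out=[]
    for q0 in seeds:
        def f(q):
            x,A=fk(p,q,s4,s6); return np.r_[(x-pos)*10,(R.from_matrix(A@Tt@Rm.T).as_rotvec())]
        r=least_squares(f,np.clip(q0,lo+.01,hi-.01),bounds=(lo,hi))
        if r.cost<1e-8: out.append(r.x)
    return out
E
python3 - <<'E'
from kin import *
B=fit(0); rng=np.random.default_rng(0); seeds=[rng.uniform(lo,hi) for _ in range(14)]
print('check', toolR(15,47).round(2).tolist(), R.from_euler('xyz',[3.12,-.824,.242]).as_matrix().round(2).tolist())
for T in(50,65):
  for ph in range(-75,110,15):
    S=ik(B,[.505,.274,.24],toolR(ph,T),seeds); u=[]
    for q in S:
        if not any(np.abs(q-v).max()<.05 for v in u): u.append(q)
    for q in u: print(T,ph,q.round(2))
E
```

```text
check [[0.66, 0.26, 0.71], [0.18, -0.97, 0.19], [0.73, 0.0, -0.68]] [[0.66, 0.22, 0.72], [0.16, -0.97, 0.15], [0.73, 0.01, -0.68]]
50 -75 [ 1.15  0.48 -0.29  0.51 -1.55 -1.1 ]
50 -60 [ 1.2   0.39 -0.48  0.65 -1.39 -1.03]
50 -45 [ 1.23  0.28 -0.68  0.82 -1.23 -0.99]
50 -30 [ 1.21  0.17 -0.87  1.05 -1.06 -0.96]
50 60 [ 0.4  -0.04 -0.44 -0.92 -0.62  2.84]
50 90 [ 0.21  0.19 -0.17 -0.94 -1.18 -2.98]
50 105 [ 0.21  0.3  -0.04 -0.89 -1.39 -2.85]
65 -75 [ 1.18  0.6  -0.3   0.59 -1.69 -1.18]
65 -60 [ 1.25  0.5  -0.52  0.75 -1.52 -1.17]
65 -45 [ 1.28  0.4  -0.75  0.95 -1.36 -1.19]
65 -30 [ 1.25  0.28 -0.96  1.24 -1.22 -1.23]
65 15 [ 0.07 -0.09 -0.94 -2.72 -0.45 -1.87]
65 30 [ 0.2  -0.11 -0.67 -1.9  -0.31 -2.65]
65 45 [ 0.13 -0.05 -0.59 -1.58 -0.59 -2.81]
65 60 [ 0.03  0.06 -0.48 -1.43 -0.89 -2.77]
65 75 [ 0.    0.19 -0.34 -1.3  -1.14 -2.73]
65 90 [ 0.02  0.3  -0.19 -1.19 -1.35 -2.69]
65 105 [ 0.06  0.41 -0.03 -1.09 -1.55 -2.66]
```

```bash
cat > plan.py <<'E'
from kin import *
B=fit(0)
def path(st,wps):
    """st: (pos,Rm,q); wps: list of (pos,yaw,tilt,nrows). prints rows (shift in old axes then turn)"""
    x,A,q=np.array(st[0]),st[1],st[2]
    for pos,yaw,tilt,n in wps:
        At=toolR(yaw,tilt); rv=np.round(np.degrees(R.from_matrix(A.T@At).as_rotvec())/n,1); d=(np.array(pos)-x)/n; rows=[]; mj=0;bad=0; q0=q
        for i in range(n):
            s=np.round(A.T@d,4); x=x+A@s; A=A@R.from_rotvec(np.radians(rv)).as_matrix(); rows.append('%g %g %g %g %g %g'%(*rv,*s))
            S=ik(B,x,A,[q])
            if S: mj=max(mj,np.abs(S[0]-q).max()); q=S[0]
            else: bad+=1
        print('\n'.join(rows)); print('  -> q',q.round(2),'maxstep',round(mj,3),'bad',bad,'margin',np.minimum(q-lo,hi-q).min().round(2))
    return x,A,q
def now():
    s=log(); return s['eef_pos'],R.from_euler('xyz',s['ee_rot']).as_matrix(),s['q']
def pick(end,yaw,ztip,inset=.011,al=25):
    """TCP for gripping a peg whose end is `end` (xy), tool x yaw, tip centre height ztip"""
    a=np.radians(yaw); u=-np.array([np.cos(a),np.sin(a),0]); z=toolR(yaw,-al)[:,2]
    return np.r_[end,ztip]+u*inset-.008*z
E
python3 - <<'E'
from plan import *
pa=pick([.4455,.1185],-174,.006); pc=pick([.624,.1231],24,.0175); pb=pick([.599,.077],-76,.006)
print('TCPs',pa.round(4),pc.round(4),pb.round(4))
rng=np.random.default_rng(1); seeds=[rng.uniform(lo,hi) for _ in range(16)]
for nm,p,yaw in(('a',pa,-174),('a6',pick([.516,.1255],6,.006),6),('c',pc,24),('b',pb,-76),('c-',pick([.56,.095],-156,.0175),-156)):
  for dz in(0,.1):
    u=[]
    for q in ik(B,p+[0,0,dz],toolR(yaw,-25),seeds):
        if not any(np.abs(q-v).max()<.05 for v in u): u.append(q)
    print(nm,dz,[q.round(2).tolist() for q in u])
E
```

```text
TCPs [0.4531 0.1193 0.0133] [0.617  0.12   0.0248] [0.5972 0.0844 0.0133]
a 0 []
a 0.1 []
a6 0 [[0.49, 0.6, -0.17, -0.17, -1.21, 1.28]]
a6 0.1 [[0.49, 0.49, -0.1, -0.16, -1.4, 1.25]]
c 0 [[0.48, 0.72, 0.05, -0.03, -1.34, 1.52]]
c 0.1 [[0.48, 0.63, 0.13, -0.03, -1.51, 1.51]]
b 0 [[0.16, 0.55, -0.12, -0.52, -1.01, 0.39]]
b 0.1 [[0.16, 0.43, -0.07, -0.48, -1.16, 0.29]]
c- 0 []
c- 0.1 [[0.54, 0.1, -0.79, 0.21, -0.25, -1.88]]
```

```bash
python3 - <<'E'
from plan import *
st=now(); pc=pick([.624,.1231],24,.0175)
path(st,[([.600,.125,.30],24,-25,8),(pc+[0,0,.06],24,-25,4),(pc,24,-25,3)])
E
```

```text
0.4 -9 -1.4 -0.0018 0.0184 0.0087
0.4 -9 -1.4 -0.0008 0.0184 0.0088
0.4 -9 -1.4 0.0001 0.0185 0.0088
0.4 -9 -1.4 0.001 0.0185 0.0085
0.4 -9 -1.4 0.0019 0.0186 0.0082
0.4 -9 -1.4 0.0027 0.0187 0.0077
0.4 -9 -1.4 0.0034 0.0189 0.0071
0.4 -9 -1.4 0.004 0.019 0.0064
  -> q [ 0.5   0.5   0.32 -0.04 -1.83  1.49] maxstep 0.559 bad 0 margin 0.9
-0.1 0 -0 0.0259 0.0031 0.0473
-0.1 0 -0 0.0259 0.003 0.0473
-0.1 0 -0 0.0259 0.0029 0.0473
-0.1 0 -0 0.0259 0.0028 0.0473
  -> q [ 0.49  0.66  0.1  -0.03 -1.44  1.51] maxstep 0.102 bad 0 margin 1.09
0 0 -0.1 0.0085 -0 0.0181
0 0 -0.1 0.0085 -0 0.0181
0 0 -0.1 0.0085 -0 0.0181
  -> q [ 0.49  0.72  0.06 -0.03 -1.34  1.52] maxstep 0.034 bad 0 margin 1.05
```

move_arm(
  rows="0.4 -9 -1.4 -0.0018 0.0184 0.0087 0.04; 0.4 -9 -1.4 -0.0008 0.0184 0.0088 0.04; 0.4 -9 -1.4 0.0001 0.0185 0.0088 0.04; 0.4 -9 -1.4 0.001 0.0185 0.0085 0.04; 0.4 -9 -1.4 0.0019 0.0186 0.0082 0.04; 0.4 -9 -1.4 0.0027 0.0187 0.0077 0.04; 0.4 -9 -1.4 0.0034 0.0189 0.0071 0.04; 0.4 -9 -1.4 0.004 0.019 0.0064 0.04",
)

```text
t: 5.8
eef_pos: [0.6151, 0.1322, 0.3352]
ee_rot: [3.105, 0.222, 0.347]
force: [-0.2, 0.9, 0.0]
width: 0.0405
gripper_force: 0.0
```

```bash
python3 - <<'E'
from plan import *
st=now(); print(st[0].round(4),R.from_matrix(st[1]).as_euler('xyz').round(3)); pc=pick([.624,.1231],24,.0175)
path(st,[(pc+[0,0,.05],24,-25,5),(pc,24,-25,3)])
E
```

```text
[0.6151 0.1322 0.3352] [3.105 0.222 0.347]
0.1 -2.4 -0.8 0.011 0.0006 0.051
0.1 -2.4 -0.8 0.0131 0.0008 0.0505
0.1 -2.4 -0.8 0.0152 0.0011 0.0499
0.1 -2.4 -0.8 0.0173 0.0014 0.0492
0.1 -2.4 -0.8 0.0193 0.0018 0.0484
  -> q [ 0.49  0.67  0.08 -0.02 -1.42  1.51] maxstep 0.072 bad 0 margin 1.07
0.1 -0.1 -0.1 0.007 -0.0001 0.0151
0.1 -0.1 -0.1 0.007 -0 0.0151
0.1 -0.1 -0.1 0.0071 0 0.0151
  -> q [ 0.48  0.72  0.06 -0.03 -1.34  1.52] maxstep 0.025 bad 0 margin 1.05
```

move_arm(
  rows="0.1 -2.4 -0.8 0.011 0.0006 0.051 0.04; 0.1 -2.4 -0.8 0.0131 0.0008 0.0505 0.04; 0.1 -2.4 -0.8 0.0152 0.0011 0.0499 0.04; 0.1 -2.4 -0.8 0.0173 0.0014 0.0492 0.04; 0.1 -2.4 -0.8 0.0193 0.0018 0.0484 0.04; 0 0 0 0 0 0 0.04; 0 0 0 0 0 0 0.04",
)

```text
t: 6.68
eef_pos: [0.6201, 0.1164, 0.0762]
ee_rot: [3.128, 0.426, 0.408]
force: [0.3, 0.5, 1.3]
width: 0.0397
gripper_force: 0.0
```

```bash
python3 - <<'E'
from plan import *
st=now(); pc=pick([.624,.1231],24,.0175); print((st[0]-pc).round(4))
path(st,[(pc,24,-25,3)])
im,de,c=grab('wrist'); v,u=np.where(de>0); P=bydepth(c,np.c_[u,v],de[v,u]); k=(np.hypot(P[:,0]-.593,P[:,1]-.1085)<.05)
hs=cv2.cvtColor(im,cv2.COLOR_BGR2HSV)[v,u]; k&=(hs[:,0]>8)&(hs[:,0]<22)&(hs[:,1]>95)
for a,b in((.0185,.03),(.0075,.0145)):
    Q=P[k&(P[:,2]>a)&(P[:,2]<b)]; rr=cv2.minAreaRect((Q[:,:2]*1000).astype(np.float32)); d=np.linalg.svd(Q[:,:2]-Q[:,:2].mean(0),full_matrices=False)[2][0]
    print(len(Q),Q.mean(0).round(4),np.round(rr[0],1),np.round(rr[1],1),np.round(rr[2],1),'dir',np.degrees(np.arctan2(d[1],d[0])).round(1))
cv2.imwrite('pics/w3.png',im)
E
```

```text
[ 0.0031 -0.0036  0.0515]
0.2 -0.2 -0.2 0.0067 -0.0017 0.0158
0.2 -0.2 -0.2 0.0067 -0.0016 0.0158
0.2 -0.2 -0.2 0.0068 -0.0016 0.0157
  -> q [ 0.48  0.72  0.06 -0.03 -1.34  1.52] maxstep 0.024 bad 0 margin 1.05
1007 [0.6003 0.1114 0.022 ] [592.3 107.6] [72.5 13.2] 24.3 dir -156.2
1049 [0.5938 0.1099 0.0102] [605.7 114.3] [42.3 71.4] 15.0 dir -74.9
```

View pics/w3.png

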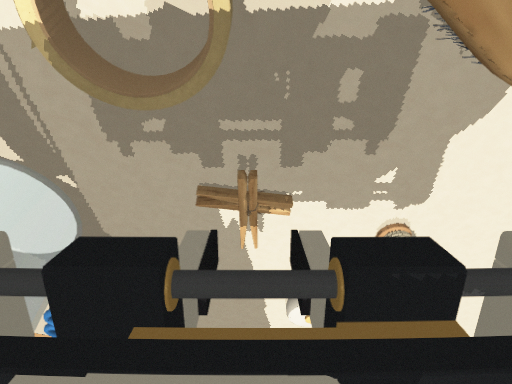

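The wrist view shows peg_c running down the centre (column 250, rows 170–245) between the fingers, with peg_b across it at row 200. The tool is aligned, so I descend and grip.

move_arm(
  rows="0.2 -0.2 -0.2 0.0067 -0.0014 0.0158 0.04; 0.2 -0.2 -0.2 0.0067 -0.0014 0.0158 0.04; 0.2 -0.2 -0.2 0.007 -0.0012 0.0155 0.04; 0 0 0 0 0 0 0.04; 0 0 0 0 0 0 0.0; 0 0 0 0 0 0 0; 0 0 0 0 0 0 0; 0 0 0 0 0 0 0",
  squeeze=15,
)

```text
t: 7.72
eef_pos: [0.6174, 0.1168, 0.024]
ee_rot: [3.141, 0.438, 0.417]
force: [0.3, 0.2, 1.9]
width: 0.0146
gripper_force: 15.0
```

```bash
python3 - <<'E'
from plan import *
st=now(); s=arm.get_state(); print(st[0],s['width'],s['gripper_force'],s['force'], (st[0]-.0*st[0]-pick([.624,.1231],24,.0175)).round(4), R.from_matrix(st[1]).as_euler('xyz').round(3))
# transport: lift, then over to jar front-left high, turning
x=st[0]
path(st,[(x+[0,0,.18],24,-25,4),([.52,.25,.38],-10,20,8),([.47,.31,.40],-45,65,8)])
E
```

```text
[0.61743236 0.11683818 0.02397356] 0.01458629828449637 14.9969382584095 [0.34936602 0.24353316 1.87380711] [ 0.0004 -0.0032 -0.0008] [3.141 0.438 0.417]
-0 0 -0 -0.0191 0 -0.0407
-0 0 -0 -0.0191 0 -0.0407
-0 0 -0 -0.0191 0 -0.0407
-0 0 -0 -0.0191 0 -0.0407
  -> q [ 0.48  0.57  0.22 -0.03 -1.65  1.51] maxstep 0.082 bad 0 margin 1.0
0.2 5.5 4.3 -0.0133 -0.0201 -0.0181
0.2 5.5 4.3 -0.013 -0.0192 -0.0193
0.2 5.5 4.3 -0.0125 -0.0183 -0.0204
0.2 5.5 4.3 -0.0118 -0.0175 -0.0215
0.2 5.5 4.3 -0.011 -0.0167 -0.0226
0.2 5.5 4.3 -0.01 -0.016 -0.0235
0.2 5.5 4.3 -0.0089 -0.0154 -0.0244
0.2 5.5 4.3 -0.0076 -0.0148 -0.0251
  -> q [ 0.99 -0.03 -0.33  0.35 -1.15  0.29] maxstep 0.211 bad 0 margin 0.66
-3.1 5.4 3.3 -0.0061 -0.0063 -0.0049
-3.1 5.4 3.3 -0.006 -0.0057 -0.0058
-3.1 5.4 3.3 -0.0057 -0.005 -0.0067
-3.1 5.4 3.3 -0.0053 -0.0043 -0.0074
-3.1 5.4 3.3 -0.0048 -0.0036 -0.0081
-3.1 5.4 3.3 -0.0042 -0.0029 -0.0087
-3.1 5.4 3.3 -0.0035 -0.0022 -0.0092
-3.1 5.4 3.3 -0.0027 -0.0015 -0.0096
  -> q [ 1.38  0.25 -0.53  0.85 -1.64 -0.94] maxstep 0.212 bad 0 margin 0.46
```

move_arm(
  rows="0 0 0 -0.0191 0 -0.0407 0; 0 0 0 -0.0191 0 -0.0407 0; 0 0 0 -0.0191 0 -0.0407 0; 0 0 0 -0.0191 0 -0.0407 0; 0.2 5.5 4.3 -0.0133 -0.0201 -0.0181 0; 0.2 5.5 4.3 -0.013 -0.0192 -0.0193 0; 0.2 5.5 4.3 -0.0125 -0.0183 -0.0204 0; 0.2 5.5 4.3 -0.0118 -0.0175 -0.0215 0",
)

```text
t: 8.72
eef_pos: [0.5684, 0.1838, 0.2928]
ee_rot: [3.084, 0.039, 0.118]
force: [-0.1, -0.0, 0.4]
width: 0.0147
gripper_force: 15.0
```

move_arm(
  rows="0.2 5.5 4.3 -0.011 -0.0167 -0.0226 0; 0.2 5.5 4.3 -0.01 -0.016 -0.0235 0; 0.2 5.5 4.3 -0.0089 -0.0154 -0.0244 0; 0.2 5.5 4.3 -0.0076 -0.0148 -0.0251 0; -3.1 5.4 3.3 -0.0061 -0.0063 -0.0049 0; -3.1 5.4 3.3 -0.006 -0.0057 -0.0058 0; -3.1 5.4 3.3 -0.0057 -0.005 -0.0067 0; -3.1 5.4 3.3 -0.0053 -0.0043 -0.0074 0",
)

```text
t: 9.72
eef_pos: [0.4945, 0.2799, 0.3904]
ee_rot: [3.058, -0.743, -0.422]
force: [0.8, -0.3, -1.5]
width: 0.0146
gripper_force: 15.0
```

move_arm(
  rows="-3.1 5.4 3.3 -0.0048 -0.0036 -0.0081 0; -3.1 5.4 3.3 -0.0042 -0.0029 -0.0087 0; -3.1 5.4 3.3 -0.0035 -0.0022 -0.0092 0; -3.1 5.4 3.3 -0.0027 -0.0015 -0.0096 0; 0 0 0 0 0 0 0; 0 0 0 0 0 0 0",
)

```text
t: 10.48
eef_pos: [0.47, 0.3098, 0.3995]
ee_rot: [3.126, -1.131, -0.771]
force: [-0.3, -0.2, -0.3]
width: 0.0149
gripper_force: 15.0
```

```bash
cat > held.py <<'E'
from plan import *
def held(names=('side','top')):
    """wood-coloured depth points near the tool below the fingertips -> peg axis"""
    s=arm.get_state(); out=[]
    for n in names:
        im,de,c=grab(n); v,u=np.where(de>0); P=bydepth(c,np.c_[u,v],de[v,u]); hs=cv2.cvtColor(im,cv2.COLOR_BGR2HSV)[v,u]
        k=(np.linalg.norm(P-s['eef_pos'],axis=1)<.085)&(hs[:,0]>6)&(hs[:,0]<24)&(hs[:,1]>85)&(P[:,2]>.06)
        Q=P[k]
        if len(Q)<15: print(n,len(Q)); continue
        m=np.median(Q,0); Q=Q[np.linalg.norm(Q-m,axis=1)<.05]; m=Q.mean(0); d=np.linalg.svd(Q-m,full_matrices=False)[2][0]; d*=-np.sign(d[2]); e=(Q-m)@d
        print(n,len(Q),'m',m.round(4),'d',d.round(3),'top',(m+d*e.min()).round(4),'tip',(m+d*e.max()).round(4)); out.append((m,d))
        cv2.imwrite(f'pics/h_{n}.png',im)
    return out
E
python3 - <<'E'
from held import *
st=now(); print(st[0],st[1].round(3).tolist(),arm.get_state()['width'],arm.get_state()['t'])
held()
E
```

```text
[0.47000663 0.30981488 0.39948957] [[0.305, -0.707, 0.638], [-0.297, -0.707, -0.642], [0.905, 0.007, -0.425]] 0.014873811229529995 10.475
side 67 m [0.4273 0.3404 0.459 ] d [-0.893 -0.43  -0.134] top [0.4641 0.3581 0.4646] tip [0.4155 0.3347 0.4573]
top 102 m [0.4739 0.3022 0.396 ] d [-0.064 -0.13  -0.99 ] top [0.4749 0.3042 0.4112] tip [0.4715 0.2974 0.359 ]
```

```bash
sed -i 's/&(P\[:,2\]>.06)/\&(P[:,2]>.06)\&(P[:,2]<s["eef_pos"][2]-.006)\&(np.hypot(P[:,0]-s["eef_pos"][0],P[:,1]-s["eef_pos"][1])<.04)/' held.py
python3 - <<'E'
from held import *
held(); st=now()
# target: tip-centre x,y over jar axis; TCP = tip -.008 z
z=toolR(-45,65)[:,2]; 
for h in(.30,.245):
    print(h)
t=lambda zt: np.r_[.505,.274,zt]-.008*z*[1,1,1]
path(st,[(t(.31),-45,65,2),(t(.236),-45,65,4)])
a=cv2.imread('pics/h_top.png');b=cv2.imread('pics/h_side.png')
f=lambda i,n:(lambda p:cv2.resize(i[p[1]-50:p[1]+70,p[0]-50:p[0]+50],(400,480),interpolation=cv2.INTER_CUBIC))(proj(cam(n),st[0])[0].astype(int))
cv2.imwrite('pics/h1.png',np.hstack([f(a,'top'),f(b,'side')]))
E
```

```text
side 0
top 61 m [0.4721 0.2993 0.3631] d [-0.074  0.052 -0.996] top [0.4743 0.2977 0.3924] tip [0.4705 0.3004 0.3419]
0.3
0.245
0.1 0.1 0.1 -0.0303 -0.0001 0.0376
0.1 0.1 0.1 -0.0304 -0 0.0376
  -> q [ 1.3   0.31 -0.67  0.91 -1.47 -1.07] maxstep 0.084 bad 0 margin 0.32
-0 0 0 -0.0168 -0 0.0078
-0 0 0 -0.0168 -0 0.0078
-0 0 0 -0.0168 -0 0.0078
-0 0 0 -0.0168 -0 0.0078
  -> q [ 1.3   0.4  -0.74  0.94 -1.37 -1.19] maxstep 0.032 bad 0 margin 0.25
```

View pics/h1.png

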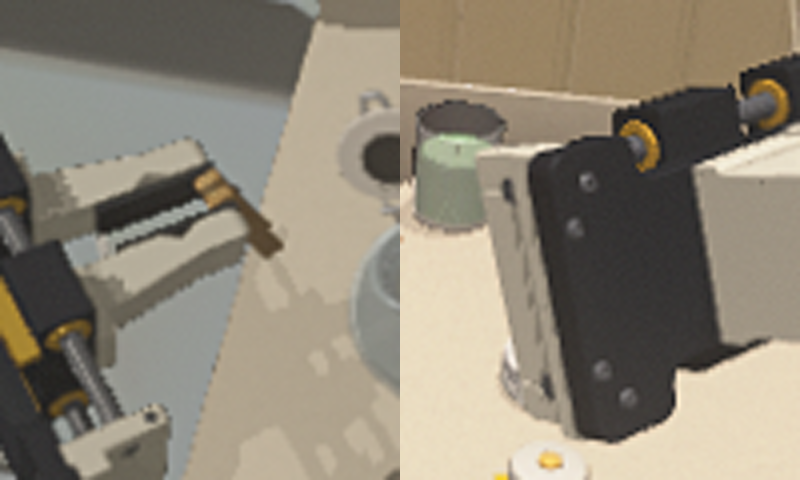

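move_arm(
  rows="0.1 0.1 0.1 -0.0303 0 0.0376 0; 0.1 0.1 0.1 -0.0304 0 0.0376 0; 0 0 0 0 0 0 0; 0 0 0 -0.0168 0 0.0078 0; 0 0 0 -0.0168 0 0.0078 0; 0 0 0 -0.0168 0 0.0078 0; 0 0 0 -0.0168 0 0.0078 0; 0 0 0 0 0 0 0",
)

```text
t: 11.68
eef_pos: [0.4994, 0.2792, 0.2373]
ee_rot: [3.131, -1.137, -0.775]
force: [-0.1, -0.6, 0.3]
width: 0.0146
gripper_force: 15.0
```

```bash
python3 - <<'E'
from held import *
st=now(); s=arm.get_state(); print((st[0]+.008*st[1][:,2]).round(4),s['force'].round(1),s['width'],s['t'])
im,de,c=grab('top'); np.save('mouth.npy',im); p=proj(c,[[.505,.274,.205]])[0].astype(int)
cv2.imwrite('pics/t4.png',cv2.resize(im[p[1]-45:p[1]+30,p[0]-50:p[0]+50],(800,600),interpolation=cv2.INTER_CUBIC)); print(p)
E
```

```text
[0.5045 0.274  0.2339] [-0.1 -0.6  0.3] 0.014620220992792483 11.675
[163 223]
```

View pics/t4.png

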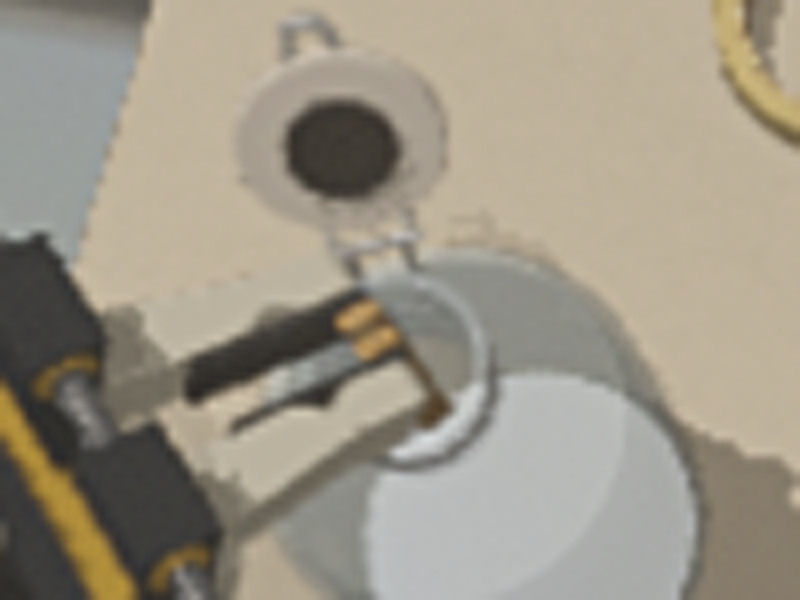

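The top crop shows the peg inside the rim (top end at (370,325), tip at (435,410)) and the lid fully back. I lower a little and release.

move_arm(
  rows="0 0 0 -0.0082 0 0.0038 0; 0 0 0 0 0 0 0; 0 0 0 0 0 0 0.026; 0 0 0 0 0 0 0.026; 0 0 0 0 0 0 0.026; 0 0 0 0.0272 0 -0.0127 0.026; 0 0 0 0.0453 0 -0.0212 0.026; 0 0 0 0.0453 0 -0.0212 0.03",
)

```text
t: 12.72
eef_pos: [0.4993, 0.2797, 0.361]
ee_rot: [3.136, -1.136, -0.779]
force: [0.6, 2.4, 0.1]
width: 0.0289
gripper_force: 0.0
```

```bash
cat > look.py <<'E'
from held import *
def wood(n,zlo=-.01,zhi=.13,im=None):
    im,de,c=grab(n); v,u=np.where(de>0); P=bydepth(c,np.c_[u,v],de[v,u]); hs=cv2.cvtColor(im,cv2.COLOR_BGR2HSV)[v,u]
    m=(hs[:,0]>6)&(hs[:,0]<24)&(hs[:,1]>85); return P[m],im
def jar(n='top'):
    im,de,c=grab(n); hs=cv2.cvtColor(im,cv2.COLOR_BGR2HSV)
    p=proj(c,[[.505,.274,.01]])[0]; mk=((hs[...,0]>6)&(hs[...,0]<24)&(hs[...,1]>70)).astype(np.uint8); d=np.zeros_like(mk); cv2.circle(d,tuple(p.astype(int)),24,1,-1)
    print(n,'wood px over jar floor',int((mk&d).sum()))
E
python3 - <<'E'
from look import *
st=now(); s=arm.get_state(); print(s['force'].round(1),s['width'],s['t'],st[0])
jar('top'); jar('side')
P,im=wood('top'); k=np.hypot(P[:,0]-.505,P[:,1]-.274)<.07; print(P[k].mean(0) if k.any() else None,k.sum(), np.percentile(P[k][:,2],[5,95]) if k.any() else '')
np.save('d1.npy',im)
pa=pick([.5160,.1255],6,.006)+np.array([np.sin(np.radians(6)),-np.cos(np.radians(6)),0])*.009
print(pa)
path(st,[([.47,.25,.40],-20,20,8),([.515,.115,.25],6,-25,6),(pa+[0,0,.06],6,-25,3),(pa,6,-25,3)])
E
```

```text
[0.6 2.4 0.1] 0.028897916368277175 12.725 [0.49930994 0.27968567 0.36104869]
top wood px over jar floor 0
side wood px over jar floor 0
[0.4750994  0.32963202 0.42357808] 30 [0.41572719 0.42744409]
[0.50936344 0.11575289 0.01325046]
2.2 -5.5 -2.3 0.0044 0.0052 -0.002
2.2 -5.5 -2.3 0.004 0.0053 -0.0026
2.2 -5.5 -2.3 0.0035 0.0053 -0.0032
2.2 -5.5 -2.3 0.0029 0.0053 -0.0037
2.2 -5.5 -2.3 0.0024 0.0053 -0.0042
2.2 -5.5 -2.3 0.0017 0.0052 -0.0046
2.2 -5.5 -2.3 0.0011 0.0051 -0.0049
2.2 -5.5 -2.3 0.0004 0.0049 -0.0052
  -> q [ 1.1  -0.08 -0.34  0.37 -1.28  0.02] maxstep 0.153 bad 0 margin 0.65
-0.2 -7.4 -4.5 0.0051 0.0187 0.0285
-0.2 -7.4 -4.5 0.0073 0.0191 0.0278
-0.2 -7.4 -4.5 0.0093 0.0196 0.0268
-0.2 -7.4 -4.5 0.0111 0.0204 0.0255
-0.2 -7.4 -4.5 0.0127 0.0212 0.024
-0.2 -7.4 -4.5 0.014 0.0222 0.0224
  -> q [ 0.48  0.38  0.06 -0.15 -1.66  1.22] maxstep 0.247 bad 0 margin 1.05
0 -0.1 0.1 0.023 -0.0004 0.0543
0 -0.1 0.1 0.0231 -0.0004 0.0542
0 -0.1 0.1 0.0231 -0.0004 0.0542
  -> q [ 0.48  0.53 -0.13 -0.16 -1.32  1.27] maxstep 0.116 bad 0 margin 0.86
0 0 -0 0.0084 0 0.0181
0 0 -0 0.0084 0 0.0181
0 0 -0 0.0084 0 0.0181
  -> q [ 0.48  0.6  -0.17 -0.17 -1.21  1.29] maxstep 0.036 bad 0 margin 0.82
```

move_arm(
  rows="2.2 -5.5 -2.3 0.0044 0.0052 -0.002 0.03; 2.2 -5.5 -2.3 0.004 0.0053 -0.0026 0.03; 2.2 -5.5 -2.3 0.0035 0.0053 -0.0032 0.03; 2.2 -5.5 -2.3 0.0029 0.0053 -0.0037 0.03; 2.2 -5.5 -2.3 0.0024 0.0053 -0.0042 0.03; 2.2 -5.5 -2.3 0.0017 0.0052 -0.0046 0.03; 2.2 -5.5 -2.3 0.0011 0.0051 -0.0049 0.03; 2.2 -5.5 -2.3 0.0004 0.0049 -0.0052 0.03",
)

```text
t: 13.88
eef_pos: [0.4696, 0.25, 0.3982]
ee_rot: [-3.135, -0.353, -0.351]
force: [0.5, 0.4, 0.2]
width: 0.0301
gripper_force: 0.0
```

move_arm(
  rows="-0.2 -7.4 -4.5 0.0051 0.0187 0.0285 0.05; -0.2 -7.4 -4.5 0.0073 0.0191 0.0278 0.05; -0.2 -7.4 -4.5 0.0093 0.0196 0.0268 0.05; -0.2 -7.4 -4.5 0.0111 0.0204 0.0255 0.05; -0.2 -7.4 -4.5 0.0127 0.0212 0.024 0.05; -0.2 -7.4 -4.5 0.014 0.0222 0.0224 0.05; 0 0 0 0 0 0 0.05; 0 0 0 0 0 0 0.05",
)

```text
t: 14.88
eef_pos: [0.5152, 0.1151, 0.2477]
ee_rot: [-3.14, 0.431, 0.108]
force: [-0.3, 0.7, 1.2]
width: 0.0497
gripper_force: 0.0
```

```bash
python3 - <<'E'
from look import *
st=now(); pa=pick([.5160,.1255],6,.006)+np.array([np.sin(np.radians(6)),-np.cos(np.radians(6)),0])*.009
print(st[0],arm.get_state()['t'])
path(st,[(pa+[0,0,.06],6,-25,3),(pa,6,-25,3)])
for n in('top','side'):
    im,de,c=grab(n); o=np.load(n+'0.npz')['im']; df=im.astype(int)-o
    for z in(.01,.06,.12):
        p=proj(c,[[.505,.274,z]])[0].astype(int); print(n,z,p)
    p=proj(c,[[.505,.274,.04]])[0].astype(int); 
    mk=((df[...,0]<-25)&(df[...,0]<df[...,2]-12)).astype(np.uint8); sub=np.zeros_like(mk); sub[p[1]-50:p[1]+45,p[0]-45:p[0]+45]=mk[p[1]-50:p[1]+45,p[0]-45:p[0]+45]
    nn,l,sts,cc=cv2.connectedComponentsWithStats(sub)
    for i in range(1,nn):
        if sts[i,4]>8: print('  comp',sts[i],cc[i].round(0),im[l==i].mean(0).round())
    np.savez(n+'1.npz',im=im,de=de)
E
```

```text
[0.51522638 0.11508041 0.24767425] 14.875
0 -0.1 0.1 0.0226 -0.0004 0.0536
0 -0.1 0.1 0.0227 -0.0004 0.0536
0 -0.1 0.1 0.0228 -0.0004 0.0535
  -> q [ 0.48  0.53 -0.13 -0.16 -1.32  1.27] maxstep 0.114 bad 0 margin 0.86
0 0 -0 0.0084 -0 0.0181
0 0 -0 0.0084 -0 0.0181
0 0 -0 0.0084 -0 0.0181
  -> q [ 0.48  0.6  -0.17 -0.17 -1.21  1.29] maxstep 0.036 bad 0 margin 0.82
top 0.01 [179 244]
top 0.06 [176 239]
top 0.12 [171 233]
  comp [207 203  15   3  35] [214. 204.] [ 59. 108. 133.]
  comp [150 224   6   9  24] [153. 228.] [54. 62. 72.]
  comp [148 231   4   7  14] [149. 234.] [57. 67. 77.]
  comp [158 244   4  10  19] [160. 249.] [53. 61. 68.]
  comp [178 244   9  13  48] [182. 250.] [122. 135. 141.]
side 0.01 [303 293]
side 0.06 [304 278]
side 0.12 [307 257]
  comp [302 276  16  18 124] [309. 285.] [121. 132. 138.]
```

Peg_c is in the jar: the side view shows it at pixel (309,285). Next is peg_a.

move_arm(
  rows="0 -0.1 0.1 0.0226 -0.0004 0.0536 0.05; 0 -0.1 0.1 0.0227 -0.0004 0.0536 0.05; 0 -0.1 0.1 0.0228 -0.0004 0.0535 0.05; 0 0 0 0 0 0 0.05; 0 0 0 0 0 0 0.05",
)

```text
t: 15.6
eef_pos: [0.511, 0.117, 0.0771]
ee_rot: [-3.141, 0.432, 0.106]
force: [0.4, -0.1, 1.5]
width: 0.0499
gripper_force: 0.0
```

```bash
python3 - <<'E'
from look import *
st=now(); print(st[0]); P,im=wood('wrist'); k=(np.hypot(P[:,0]-.48,P[:,1]-.122)<.05)&(P[:,2]>.006)&(P[:,2]<.016); Q=P[k]
rr=cv2.minAreaRect((Q[:,:2]*1000).astype(np.float32)); d=np.linalg.svd(Q[:,:2]-Q[:,:2].mean(0),full_matrices=False)[2][0]
print(len(Q),np.round(rr[0],1),np.round(rr[1],1),'dir',np.degrees(np.arctan2(d[1],d[0])).round(1))
k=(np.hypot(P[:,0]-.59,P[:,1]-.11)<.06)&(P[:,2]>.006)&(P[:,2]<.016); Q=P[k]
rr=cv2.minAreaRect((Q[:,:2]*1000).astype(np.float32)); d=np.linalg.svd(Q[:,:2]-Q[:,:2].mean(0),full_matrices=False)[2][0]
print('b',len(Q),np.round(rr[0],1),np.round(rr[1],1),'dir',np.degrees(np.arctan2(d[1],d[0])).round(1))
pa=pick([.5160,.1255],6,.006)+np.array([np.sin(np.radians(6)),-np.cos(np.radians(6)),0])*.009
path(st,[(pa,6,-25,3)])
E
```

```text
[0.51099189 0.11700069 0.07710714]
1001 [481.5 120.6] [71.5 13. ] dir -174.0
b 3265 [591.6 110.5] [14.  71.5] dir -75.2
-0 -0.1 0 0.0084 0.0004 0.0196
-0 -0.1 0 0.0084 0.0004 0.0196
-0 -0.1 0 0.0084 0.0004 0.0195
  -> q [ 0.48  0.6  -0.17 -0.17 -1.21  1.29] maxstep 0.038 bad 0 margin 0.82
```

move_arm(
  rows="0 -0.1 0 0.0089 0.0004 0.0196 0.05; 0 -0.1 0 0.0089 0.0004 0.0196 0.05; 0 0 0 0.0089 0.0004 0.0192 0.05; 0 0 0 0 0 0 0.05",
)

```text
t: 16.15
eef_pos: [0.5101, 0.1153, 0.011]
ee_rot: [-3.141, 0.438, 0.105]
force: [0.6, 1.1, 4.3]
width: 0.0499
gripper_force: 2.2
```

move_arm(
  rows="0 0 0 0 0 0 0.025; 0 0 0 0 0 0 0.02; 0 0 0 0 0 0 0; 0 0 0 0 0 0 0; 0 0 0 0 0 0 0; 0 0 0 0 0 0 0",
  squeeze=15,
)

```text
t: 16.9
eef_pos: [0.5097, 0.115, 0.0109]
ee_rot: [-3.141, 0.438, 0.105]
force: [0.6, 0.0, 6.8]
width: 0.0144
gripper_force: 17.7
```

```bash
python3 - <<'E'
from look import *
st=now(); print(st[0])
P,im=wood('wrist'); k=(np.hypot(P[:,0]-.48,P[:,1]-.115)<.05)&(P[:,2]>.006)&(P[:,2]<.02); Q=P[k]
rr=cv2.minAreaRect((Q[:,:2]*1000).astype(np.float32)); d=np.linalg.svd(Q[:,:2]-Q[:,:2].mean(0),full_matrices=False)[2][0]
print(len(Q),np.round(rr[0],1),np.round(rr[1],1),'dir',np.degrees(np.arctan2(d[1],d[0])).round(1),Q.mean(0))
path(st,[(st[0]+[0.01,-.01,.22],6,-25,5),([.49,.26,.38],-20,20,6),([.47,.31,.40],-45,65,8)])
E
```

```text
[0.50972291 0.11498761 0.01085183]
757 [479.8 111.4] [73.3 12.7] dir -173.8 [0.4984448  0.11336356 0.01007949]
-0 0 -0 -0.0171 0.0022 -0.0406
-0 0 -0 -0.0171 0.0022 -0.0406
-0 0 -0 -0.0171 0.0022 -0.0406
-0 0 -0 -0.0171 0.0022 -0.0406
-0 0 -0 -0.0171 0.0022 -0.0406
  -> q [ 0.46  0.4   0.05 -0.15 -1.63  1.24] maxstep 0.087 bad 0 margin 1.04
0.2 7.4 4.4 -0.0125 -0.0262 -0.0216
0.2 7.4 4.4 -0.0116 -0.0254 -0.023
0.2 7.4 4.4 -0.0105 -0.0246 -0.0244
0.2 7.4 4.4 -0.0091 -0.024 -0.0256
0.2 7.4 4.4 -0.0076 -0.0234 -0.0265
0.2 7.4 4.4 -0.0059 -0.023 -0.0273
  -> q [ 1.07 -0.03 -0.34  0.37 -1.23  0.04] maxstep 0.246 bad 0 margin 0.65
-2.2 5.5 2.4 -0.0033 -0.005 -0.0039
-2.2 5.5 2.4 -0.0032 -0.0047 -0.0044
-2.2 5.5 2.4 -0.0029 -0.0044 -0.0048
-2.2 5.5 2.4 -0.0026 -0.0041 -0.0053
-2.2 5.5 2.4 -0.0022 -0.0038 -0.0057
-2.2 5.5 2.4 -0.0018 -0.0035 -0.006
-2.2 5.5 2.4 -0.0014 -0.0032 -0.0063
-2.2 5.5 2.4 -0.0009 -0.0029 -0.0065
  -> q [ 1.38  0.25 -0.53  0.85 -1.64 -0.94] maxstep 0.165 bad 0 margin 0.46
```

move_arm(
  rows="0 0 0 -0.0171 0.0022 -0.0406 0; 0 0 0 -0.0171 0.0022 -0.0406 0; 0 0 0 -0.0171 0.0022 -0.0406 0; 0 0 0 -0.0171 0.0022 -0.0406 0; 0 0 0 -0.0171 0.0022 -0.0406 0; 0.2 7.4 4.4 -0.0125 -0.0262 -0.0216 0; 0.2 7.4 4.4 -0.0116 -0.0254 -0.023 0; 0.2 7.4 4.4 -0.0105 -0.0246 -0.0244 0",
)

```text
t: 17.95
eef_pos: [0.5049, 0.1832, 0.3062]
ee_rot: [3.1, 0.04, -0.126]
force: [0.3, 0.5, -0.3]
width: 0.0147
gripper_force: 15.0
```

move_arm(
  rows="0.2 7.4 4.4 -0.0091 -0.024 -0.0256 0; 0.2 7.4 4.4 -0.0076 -0.0234 -0.0265 0; 0.2 7.4 4.4 -0.0059 -0.023 -0.0273 0; -2.2 5.5 2.4 -0.0033 -0.005 -0.0039 0; -2.2 5.5 2.4 -0.0032 -0.0047 -0.0044 0; -2.2 5.5 2.4 -0.0029 -0.0044 -0.0048 0; -2.2 5.5 2.4 -0.0026 -0.0041 -0.0053 0; -2.2 5.5 2.4 -0.0022 -0.0038 -0.0057 0",
)

```text
t: 18.95
eef_pos: [0.4771, 0.2915, 0.3921]
ee_rot: [3.082, -0.84, -0.581]
force: [0.5, -0.2, 0.1]
width: 0.0146
gripper_force: 15.0
```

move_arm(
  rows="-2.2 5.5 2.4 -0.0018 -0.0035 -0.006 0; -2.2 5.5 2.4 -0.0014 -0.0032 -0.0063 0; -2.2 5.5 2.4 -0.0009 -0.0029 -0.0065 0; 0 0 0 0 0 0 0; 0 0 0 0 0 0 0",
)

```text
t: 19.58
eef_pos: [0.4699, 0.3099, 0.399]
ee_rot: [3.14, -1.128, -0.786]
force: [0.8, -0.1, 0.7]
width: 0.0147
gripper_force: 15.0
```

```bash
python3 - <<'E'
from held import *
st=now(); print(st[0],(st[0]+.008*st[1][:,2]).round(4),arm.get_state()['width'],arm.get_state()['t']); held(('top',))
z=toolR(-45,65)[:,2]; t=lambda zt: np.r_[.505,.274,zt]-.008*z
path(st,[(t(.31),-45,65,2),(t(.234),-45,65,4)])
E
```

```text
[0.46991309 0.30988767 0.39903839] [0.475  0.3048 0.3956] 0.014738922247322725 19.575
top 57 m [0.4705 0.3013 0.3571] d [-0.078 -0.001 -0.997] top [0.4732 0.3014 0.3919] tip [0.4688 0.3013 0.3361]
0.1 0.2 -0 -0.0295 0.0002 0.0377
0.1 0.2 -0 -0.0296 0.0003 0.0376
  -> q [ 1.3   0.31 -0.67  0.91 -1.47 -1.07] maxstep 0.083 bad 0 margin 0.32
-0 -0 -0 -0.0172 -0 0.008
-0 -0 -0 -0.0172 -0 0.008
-0 -0 -0 -0.0172 -0 0.008
-0 -0 -0 -0.0172 -0 0.008
  -> q [ 1.3   0.4  -0.74  0.94 -1.37 -1.2 ] maxstep 0.033 bad 0 margin 0.25
```

move_arm(
  rows="0.1 0.2 0 -0.0295 0.0002 0.0377 0; 0.1 0.2 0 -0.0296 0.0003 0.0376 0; 0 0 0 0 0 0 0; 0 0 0 -0.0172 0 0.008 0; 0 0 0 -0.0172 0 0.008 0; 0 0 0 -0.0172 0 0.008 0; 0 0 0 -0.0172 0 0.008 0; 0 0 0 -0.0073 0 0.0034 0",
)

```text
t: 20.62
eef_pos: [0.4998, 0.2788, 0.2282]
ee_rot: [3.139, -1.138, -0.783]
force: [-0.2, 0.4, 0.1]
width: 0.0146
gripper_force: 15.0
```

move_arm(
  rows="0 0 0 0 0 0 0; 0 0 0 0 0 0 0.026; 0 0 0 0 0 0 0.026; 0 0 0 0 0 0 0.026; 0 0 0 0.0272 0 -0.0127 0.026; 0 0 0 0.0453 0 -0.0212 0.026; 0 0 0 0.0453 0 -0.0212 0.03; 0 0 0 0 0 0 0.03",
)

```text
t: 21.62
eef_pos: [0.4997, 0.28, 0.3631]
ee_rot: [-3.125, -1.134, -0.801]
force: [-0.1, -0.9, -0.5]
width: 0.0299
gripper_force: 0.0
```

```bash
python3 - <<'E'
from look import *
st=now(); print(st[0],arm.get_state()['t'])
a=np.radians(-75.2); end=np.array([.5916,.1105])+.036*np.array([np.cos(a),np.sin(a)])
pb=pick(end,-75,.007); print(end,pb)
path(st,[([.47,.25,.40],-45,20,6),([.52,.13,.30],-65,-15,6),(pb+[0,0,.06],-75,-25,5),(pb,-75,-25,3)])
E
```

```text
[0.49974373 0.27997366 0.36311916] 21.625
[0.60079605 0.07569436] [0.59882409 0.0830538  0.01425046]
-0.1 -7.5 -0 0.0056 0.007 -0.0026
-0.1 -7.5 -0 0.0052 0.007 -0.0033
-0.1 -7.5 -0 0.0048 0.007 -0.0039
-0.1 -7.5 -0 0.0042 0.007 -0.0045
-0.1 -7.5 -0 0.0036 0.007 -0.005
-0.1 -7.5 -0 0.0029 0.007 -0.0054
  -> q [ 1.09  0.02 -0.23  0.33 -1.44 -0.38] maxstep 0.115 bad 0 margin 0.76
-0.1 -5.8 3.3 0.0132 0.0081 0.0225
-0.1 -5.8 3.3 0.0158 0.0072 0.0211
-0.1 -5.8 3.3 0.0183 0.0062 0.0193
-0.1 -5.8 3.3 0.0205 0.0051 0.0174
-0.1 -5.8 3.3 0.0224 0.0038 0.0152
-0.1 -5.8 3.3 0.024 0.0025 0.0129
  -> q [ 0.41  0.14 -0.05 -0.27 -1.39  0.08] maxstep 0.122 bad 0 margin 0.94
0.7 -2 1.9 0.0265 -0.0101 0.0396
0.7 -2 1.9 0.0275 -0.0105 0.0388
0.7 -2 1.9 0.0285 -0.011 0.038
0.7 -2 1.9 0.0294 -0.0115 0.0371
0.7 -2 1.9 0.0303 -0.012 0.0362
  -> q [ 0.16  0.48 -0.09 -0.49 -1.11  0.35] maxstep 0.079 bad 0 margin 0.9
-0.1 0.1 0 0.0085 0 0.0181
-0.1 0.1 0 0.0085 0 0.0181
-0.1 0.1 0 0.0085 -0 0.0181
  -> q [ 0.16  0.55 -0.11 -0.52 -1.02  0.41] maxstep 0.03 bad 0 margin 0.88
```

move_arm(
  rows="-0.1 -7.5 0 0.0056 0.007 -0.0026 0.03; -0.1 -7.5 0 0.0052 0.007 -0.0033 0.03; -0.1 -7.5 0 0.0048 0.007 -0.0039 0.03; -0.1 -7.5 0 0.0042 0.007 -0.0045 0.03; -0.1 -7.5 0 0.0036 0.007 -0.005 0.04; -0.1 -7.5 0 0.0029 0.007 -0.0054 0.04; -0.1 -5.8 3.3 0.0132 0.0081 0.0225 0.04; -0.1 -5.8 3.3 0.0158 0.0072 0.0211 0.04",
)

```text
t: 22.62
eef_pos: [0.4864, 0.2091, 0.3632]
ee_rot: [-3.122, -0.145, -0.909]
force: [1.4, -0.5, -0.1]
width: 0.04
gripper_force: 0.0
```

move_arm(
  rows="-0.1 -5.8 3.3 0.0183 0.0062 0.0193 0.04; -0.1 -5.8 3.3 0.0205 0.0051 0.0174 0.04; -0.1 -5.8 3.3 0.0224 0.0038 0.0152 0.04; -0.1 -5.8 3.3 0.024 0.0025 0.0129 0.04; 0.7 -2 1.9 0.0265 -0.0101 0.0396 0.04; 0.7 -2 1.9 0.0275 -0.0105 0.0388 0.04; 0 0 0 0 0 0 0.04; 0 0 0 0 0 0 0.04",
)

```text
t: 23.62
eef_pos: [0.5511, 0.1093, 0.2078]
ee_rot: [-3.139, 0.329, -1.202]
force: [0.8, -0.2, 0.7]
width: 0.0404
gripper_force: 0.0
```

```bash
python3 - <<'E'
from look import *
st=now(); print(st[0],arm.get_state()['t'])
P,im=wood('wrist'); k=(np.hypot(P[:,0]-.59,P[:,1]-.11)<.06)&(P[:,2]>.006)&(P[:,2]<.016); Q=P[k]
rr=cv2.minAreaRect((Q[:,:2]*1000).astype(np.float32)); d=np.linalg.svd(Q[:,:2]-Q[:,:2].mean(0),full_matrices=False)[2][0]
print('b',len(Q),np.round(rr[0],1),np.round(rr[1],1),'dir',np.degrees(np.arctan2(d[1],d[0])).round(1))
for n in('top','side'):
    im,de,c=grab(n); o=np.load(n+'0.npz')['im']; df=im.astype(int)-o
    p=proj(c,[[.505,.274,.04]])[0].astype(int); 
    mk=((df[...,0]<-25)&(df[...,0]<df[...,2]-12)).astype(np.uint8); sub=np.zeros_like(mk); sub[p[1]-50:p[1]+45,p[0]-45:p[0]+45]=mk[p[1]-50:p[1]+45,p[0]-45:p[0]+45]
    nn,l,sts,cc=cv2.connectedComponentsWithStats(sub)
    for i in range(1,nn):
        if sts[i,4]>8: print(n,'  comp',sts[i],cc[i].round(0),im[l==i].mean(0).round())
a=np.radians(-75.2); end=np.array(rr[0])/1000+.036*np.array([np.cos(a),np.sin(a)])
pb=pick(end,-75,.007); print(pb)
path(st,[(pb+[0,0,.05],-75,-25,4),(pb,-75,-25,3)])
E
```

```text
[0.55107679 0.10929783 0.20784756] 23.625
b 695 [591.5 110.2] [12.8 71.7] dir 104.8
top   comp [ 145  206   56   60 2380] [172. 236.] [ 89. 108. 129.]
side   comp [295 276  23  22 227] [306. 286.] [119. 131. 137.]
[0.59871353 0.08277198 0.01425046]
0.5 -1.5 1.4 0.0215 -0.0086 0.0306
0.5 -1.5 1.4 0.0221 -0.0089 0.0301
0.5 -1.5 1.4 0.0227 -0.0092 0.0296
0.5 -1.5 1.4 0.0232 -0.0095 0.0291
  -> q [ 0.16  0.49 -0.09 -0.49 -1.09  0.35] maxstep 0.063 bad 0 margin 0.9
0 -0 0 0.007 -0 0.0151
0 -0 0 0.007 -0 0.0151
0 -0 0 0.007 -0 0.0151
  -> q [ 0.16  0.55 -0.12 -0.51 -1.02  0.41] maxstep 0.025 bad 0 margin 0.87
```

Wood area inside the jar nearly doubled in the side view, so two pegs are in. Now I grip peg_b.

move_arm(
  rows="0.5 -1.5 1.4 0.0215 -0.0086 0.0306 0.04; 0.5 -1.5 1.4 0.0221 -0.0089 0.0301 0.04; 0.5 -1.5 1.4 0.0227 -0.0092 0.0296 0.04; 0.5 -1.5 1.4 0.0232 -0.0095 0.0291 0.04; 0 0 0 0 0 0 0.04; 0 0 0 0.007 0 0.0151 0.04; 0 0 0 0.007 0 0.0151 0.04; 0 0 0 0.007 0 0.0151 0.04",
)

```text
t: 24.78
eef_pos: [0.5983, 0.0836, 0.0135]
ee_rot: [3.141, 0.435, -1.306]
force: [-0.6, 0.5, -0.3]
width: 0.0401
gripper_force: 0.0
```

move_arm(
  rows="0 0 0 0 0 0 0.04; 0 0 0 0 0 0 0; 0 0 0 0 0 0 0; 0 0 0 0 0 0 0; 0 0 0 0 0 0 0",
  squeeze=15,
)

```text
t: 25.4
eef_pos: [0.5985, 0.083, 0.0141]
ee_rot: [3.14, 0.435, -1.308]
force: [-0.2, -0.4, 2.2]
width: 0.0147
gripper_force: 15.0
```

```bash
python3 - <<'E'
from look import *
st=now(); print(st[0],(st[0]+.008*st[1][:,2]).round(4))
P,im=wood('wrist'); k=(np.hypot(P[:,0]-.59,P[:,1]-.11)<.05)&(P[:,2]>.006)&(P[:,2]<.02); Q=P[k]
rr=cv2.minAreaRect((Q[:,:2]*1000).astype(np.float32)); d=np.linalg.svd(Q[:,:2]-Q[:,:2].mean(0),full_matrices=False)[2][0]
print(len(Q),np.round(rr[0],1),np.round(rr[1],1),'dir',np.degrees(np.arctan2(d[1],d[0])).round(1),Q.mean(0))
path(st,[(st[0]+[0,0,.22],-75,-25,5),([.49,.25,.39],-55,20,7),([.47,.31,.40],-45,65,6)])
E
```

```text
[0.59852282 0.08297086 0.01409755] [0.5976 0.0862 0.0068]
842 [591.  109.8] [12.9 73. ] dir -75.4 [0.59637408 0.08994521 0.01007412]
0 -0 0 -0.0185 0 -0.0399
0 -0 0 -0.0185 0 -0.0399
0 -0 0 -0.0185 0 -0.0399
0 -0 0 -0.0185 0 -0.0399
0 -0 0 -0.0185 0 -0.0399
  -> q [ 0.17  0.33  0.06 -0.44 -1.38  0.2 ] maxstep 0.077 bad 0 margin 1.05
-0.1 6.4 -2.9 -0.034 0.0088 -0.0088
-0.1 6.4 -2.9 -0.0332 0.0071 -0.0125
-0.1 6.4 -2.9 -0.0319 0.0055 -0.0161
-0.1 6.4 -2.9 -0.0301 0.004 -0.0196
-0.1 6.4 -2.9 -0.0279 0.0025 -0.0229
-0.1 6.4 -2.9 -0.0253 0.0012 -0.0258
-0.1 6.4 -2.9 -0.0223 0.0001 -0.0285
  -> q [ 1.05  0.09 -0.17  0.32 -1.47 -0.5 ] maxstep 0.133 bad 0 margin 0.82
1.2 7.4 -1.3 -0.0089 -0.003 -0.0051
1.2 7.4 -1.3 -0.0081 -0.0033 -0.0061
1.2 7.4 -1.3 -0.0072 -0.0036 -0.007
1.2 7.4 -1.3 -0.0061 -0.0039 -0.0078
1.2 7.4 -1.3 -0.005 -0.0042 -0.0084
1.2 7.4 -1.3 -0.0038 -0.0045 -0.0089
  -> q [ 1.38  0.25 -0.53  0.85 -1.63 -0.94] maxstep 0.108 bad 0 margin 0.46
```

move_arm(
  rows="0 0 0 -0.0185 0 -0.0399 0; 0 0 0 -0.0185 0 -0.0399 0; 0 0 0 -0.0185 0 -0.0399 0; 0 0 0 -0.0185 0 -0.0399 0; 0 0 0 -0.0185 0 -0.0399 0; -0.1 6.4 -2.9 -0.034 0.0088 -0.0088 0; -0.1 6.4 -2.9 -0.0332 0.0071 -0.0125 0; -0.1 6.4 -2.9 -0.0319 0.0055 -0.0161 0",
)

```text
t: 26.45
eef_pos: [0.5519, 0.1551, 0.3018]
ee_rot: [-3.106, 0.094, -1.156]
force: [0.5, 0.9, -0.8]
width: 0.0146
gripper_force: 15.0
```

move_arm(
  rows="-0.1 6.4 -2.9 -0.0301 0.004 -0.0196 0; -0.1 6.4 -2.9 -0.0279 0.0025 -0.0229 0; -0.1 6.4 -2.9 -0.0253 0.0012 -0.0258 0; -0.1 6.4 -2.9 -0.0223 0.0001 -0.0285 0; 1.2 7.4 -1.3 -0.0089 -0.003 -0.0051 0; 1.2 7.4 -1.3 -0.0081 -0.0033 -0.0061 0; 1.2 7.4 -1.3 -0.0072 -0.0036 -0.007 0; 1.2 7.4 -1.3 -0.0061 -0.0039 -0.0078 0",
)

```text
t: 27.45
eef_pos: [0.4763, 0.2907, 0.3967]
ee_rot: [-3.114, -0.876, -0.86]
force: [0.4, -0.0, -0.6]
width: 0.0145
gripper_force: 15.0
```

move_arm(
  rows="1.2 7.4 -1.3 -0.005 -0.0042 -0.0084 0; 1.2 7.4 -1.3 -0.0038 -0.0045 -0.0089 0; 0 0 0 0 0 0 0; 0 0 0 0 0 0 0",
)

```text
t: 27.95
eef_pos: [0.4701, 0.31, 0.3996]
ee_rot: [-3.139, -1.13, -0.784]
force: [-0.1, 1.2, 0.4]
width: 0.0144
gripper_force: 15.0
```

```bash
python3 - <<'E'
from held import *
st=now(); print(st[0],(st[0]+.008*st[1][:,2]).round(4),arm.get_state()['width'],arm.get_state()['t']); held(('top',))
z=toolR(-45,65)[:,2]; t=lambda zt: np.r_[.505,.274,zt]-.008*z
path(st,[(t(.31),-45,65,2),(t(.234),-45,65,4)])
E
```

```text
[0.47005091 0.31001923 0.39961955] [0.4752 0.3049 0.3962] 0.014414038450583273 27.95
top 73 m [0.4732 0.2993 0.3634] d [-0.055  0.041 -0.998] top [0.4747 0.2981 0.3921] tip [0.4717 0.3004 0.3366]
-0.1 0.1 0 -0.0298 0.0005 0.0378
-0.1 0.1 0 -0.0299 0.0004 0.0378
  -> q [ 1.3   0.31 -0.67  0.91 -1.47 -1.06] maxstep 0.082 bad 0 margin 0.32
-0 0 0 -0.0172 0 0.008
-0 0 0 -0.0172 0 0.008
-0 0 0 -0.0172 0 0.008
-0 0 0 -0.0172 0 0.008
  -> q [ 1.3   0.4  -0.74  0.94 -1.37 -1.19] maxstep 0.033 bad 0 margin 0.25
```

move_arm(
  rows="-0.1 0.1 0 -0.0298 0.0005 0.0378 0; -0.1 0.1 0 -0.0299 0.0004 0.0378 0; 0 0 0 0 0 0 0; 0 0 0 -0.0172 0 0.008 0; 0 0 0 -0.0172 0 0.008 0; 0 0 0 -0.0172 0 0.008 0; 0 0 0 -0.0172 0 0.008 0; 0 0 0 -0.0073 0 0.0034 0",
)

```text
t: 29.0
eef_pos: [0.4998, 0.2788, 0.2281]
ee_rot: [3.136, -1.136, -0.779]
force: [0.1, 0.7, -0.7]
width: 0.0144
gripper_force: 15.0
```

move_arm(
  rows="0 0 0 0 0 0 0; 0 0 0 0 0 0 0.026; 0 0 0 0 0 0 0.026; 0 0 0 0 0 0 0.026; 0 0 0 0.0272 0 -0.0127 0.026; 0 0 0 0.0453 0 -0.0212 0.026; 0 0 0 0.0453 0 -0.0212 0.02; 0 0 0 0 0 0 0)",
)

```text
validation failed for argument at $.ro...
```

```bash
python3 - <<'E'
from look import *
st=now(); print(st[0],arm.get_state()['t'])
a=np.radians(15.5); J=lambda x,z:np.r_[.505+x*np.cos(a),.274+x*np.sin(a),z]
path(st,[([.48,.26,.40],-45,20,6),([.52,.27,.40],0,0,7),(J(.1,.37),15.5,0,3),(J(.1,.243),15.5,0,3)])
E
```

```text
[0.49984587 0.27881621 0.22809862] 29.0
0 -7.5 0 0.0259 0.0046 -0.0122
0 -7.5 0 0.0241 0.0046 -0.0155
0 -7.5 0 0.0219 0.0046 -0.0185
0 -7.5 0 0.0193 0.0046 -0.0212
0 -7.5 0 0.0164 0.0046 -0.0235
0 -7.5 0 0.0132 0.0046 -0.0254
  -> q [ 1.08  0.05 -0.2   0.34 -1.44 -0.36] maxstep 0.146 bad 0 margin 0.79
1.1 -2.7 -6.3 0.0029 -0.005 0.001
1.1 -2.7 -6.3 0.0034 -0.0047 0.001
1.1 -2.7 -6.3 0.004 -0.0042 0.0009
1.1 -2.7 -6.3 0.0045 -0.0038 0.0008
1.1 -2.7 -6.3 0.0049 -0.0032 0.0006
1.1 -2.7 -6.3 0.0052 -0.0027 0.0004
1.1 -2.7 -6.3 0.0055 -0.0021 0.0002
  -> q [ 0.81  0.15  0.1   0.   -1.52  0.75] maxstep 0.162 bad 0 margin 1.09
0.1 0 -5.3 0.027 -0.0105 0.01
0.1 0 -5.3 0.0279 -0.0079 0.01
0.1 0 -5.3 0.0285 -0.0053 0.01
  -> q [ 0.75  0.31  0.24 -0.   -1.5   1.09] maxstep 0.115 bad 0 margin 0.98
-0 0 0 -0 0.0001 0.0423
-0 0 0 -0 0.0001 0.0423
-0 0 0 -0 0.0001 0.0423
  -> q [ 0.75  0.35  0.02 -0.   -1.24  1.09] maxstep 0.089 bad 0 margin 1.01
```

A stray ")" got that call refused, so nothing moved. I repeat it.

move_arm(
  rows="0 0 0 0 0 0 0; 0 0 0 0 0 0 0.026; 0 0 0 0 0 0 0.026; 0 0 0 0 0 0 0.026; 0 0 0 0.0272 0 -0.0127 0.026; 0 0 0 0.0453 0 -0.0212 0.026; 0 0 0 0.0453 0 -0.0212 0.02; 0 0 0 0 0 0 0",
)

```text
t: 30.0
eef_pos: [0.5, 0.2799, 0.363]
ee_rot: [-3.128, -1.133, -0.796]
force: [0.6, -0.1, -0.6]
width: 0.0148
gripper_force: 0.0
```

```bash
python3 - <<'E'
from look import *
st=now(); print(st[0],arm.get_state()['t'])
a=np.radians(15.5); J=lambda x,z:np.r_[.505+x*np.cos(a),.274+x*np.sin(a),z]
path(st,[([.48,.26,.40],-45,20,6),([.52,.27,.40],0,0,7),(J(.1,.37),15.5,0,3)])
E
```

```text
[0.50004609 0.27986064 0.36303884] 30.0
-0.1 -7.5 -0 0.0056 0.0047 -0.0027
-0.1 -7.5 -0 0.0052 0.0047 -0.0034
-0.1 -7.5 -0 0.0047 0.0047 -0.004
-0.1 -7.5 -0 0.0042 0.0047 -0.0046
-0.1 -7.5 -0 0.0035 0.0047 -0.0051
-0.1 -7.5 -0 0.0028 0.0047 -0.0055
  -> q [ 1.08  0.05 -0.2   0.33 -1.44 -0.36] maxstep 0.116 bad 0 margin 0.79
1.1 -2.7 -6.4 0.0028 -0.0051 0.001
1.1 -2.7 -6.4 0.0034 -0.0047 0.001
1.1 -2.7 -6.4 0.004 -0.0043 0.0009
1.1 -2.7 -6.4 0.0045 -0.0038 0.0008
1.1 -2.7 -6.4 0.0049 -0.0032 0.0006
1.1 -2.7 -6.4 0.0053 -0.0027 0.0004
1.1 -2.7 -6.4 0.0055 -0.0021 0.0002
  -> q [ 0.81  0.15  0.1  -0.   -1.53  0.76] maxstep 0.164 bad 0 margin 1.09
0.1 0.1 -5.2 0.0271 -0.0103 0.0099
0.1 0.1 -5.2 0.0279 -0.0078 0.01
0.1 0.1 -5.2 0.0285 -0.0052 0.01
  -> q [ 0.75  0.31  0.24 -0.   -1.5   1.09] maxstep 0.112 bad 0 margin 0.98
```

move_arm(
  rows="-0.1 -7.5 0 0.0056 0.0047 -0.0027 0; -0.1 -7.5 0 0.0052 0.0047 -0.0034 0; -0.1 -7.5 0 0.0047 0.0047 -0.004 0; -0.1 -7.5 0 0.0042 0.0047 -0.0046 0; -0.1 -7.5 0 0.0035 0.0047 -0.0051 0; -0.1 -7.5 0 0.0028 0.0047 -0.0055 0; 1.1 -2.7 -6.4 0.0028 -0.0051 0.001 0; 1.1 -2.7 -6.4 0.0034 -0.0047 0.001 0",
)

```text
t: 31.0
eef_pos: [0.4911, 0.2621, 0.3967]
ee_rot: [3.103, -0.248, -0.554]
force: [0.6, 0.2, 0.2]
width: 0.0004
gripper_force: 0.0
```

move_arm(
  rows="1.1 -2.7 -6.4 0.004 -0.0043 0.0009 0; 1.1 -2.7 -6.4 0.0045 -0.0038 0.0008 0; 1.1 -2.7 -6.4 0.0049 -0.0032 0.0006 0; 1.1 -2.7 -6.4 0.0053 -0.0027 0.0004 0; 1.1 -2.7 -6.4 0.0055 -0.0021 0.0002 0; 0.1 0.1 -5.2 0.0271 -0.0103 0.0099 0; 0.1 0.1 -5.2 0.0279 -0.0078 0.01 0; 0.1 0.1 -5.2 0.0285 -0.0052 0.01 0)",
)

```text
validation failed for argument at $.ro...
```

```bash
python3 - <<'E'
from look import *
st=now(); s=arm.get_state(); print(st[0],s['t'],s['width'],s['gripper_force'])
a=np.radians(15.5); J=lambda x,z:np.r_[.505+x*np.cos(a),.274+x*np.sin(a),z]
path(st,[([.52,.27,.40],0,0,5),(J(.1,.37),15.5,0,3),(J(.1,.243),15.5,0,3)])
b=[]
for n in('top','side'):
    im,de,c=grab(n); p=proj(c,[[.505,.274,.07]])[0].astype(int); b.append(cv2.resize(im[p[1]-50:p[1]+50,p[0]-45:p[0]+45],(400,440),interpolation=cv2.INTER_CUBIC))
cv2.imwrite('pics/j5.png',np.hstack(b))
E
```

```text
[0.4911318  0.26214851 0.39667112] 31.0 0.00044358359923384885 0.0
1.2 -2.6 -6.4 0.0041 -0.0044 0.0002
1.2 -2.6 -6.4 0.0046 -0.0039 0.0001
1.2 -2.6 -6.4 0.005 -0.0034 -0.0001
1.2 -2.6 -6.4 0.0053 -0.0028 -0.0002
1.2 -2.6 -6.4 0.0056 -0.0022 -0.0004
  -> q [ 0.82  0.15  0.1   0.   -1.52  0.76] maxstep 0.163 bad 0 margin 1.09
0.1 -0.1 -5.1 0.0271 -0.0102 0.01
0.1 -0.1 -5.1 0.0279 -0.0077 0.01
0.1 -0.1 -5.1 0.0285 -0.0052 0.01
  -> q [ 0.75  0.31  0.24 -0.   -1.5   1.09] maxstep 0.113 bad 0 margin 0.98
-0 0 -0 0.0001 0.0001 0.0423
-0 0 -0 0.0001 0.0001 0.0423
-0 0 -0 0.0001 0.0001 0.0423
  -> q [ 0.75  0.35  0.02 -0.   -1.24  1.09] maxstep 0.089 bad 0 margin 1.01
```

View pics/j5.png

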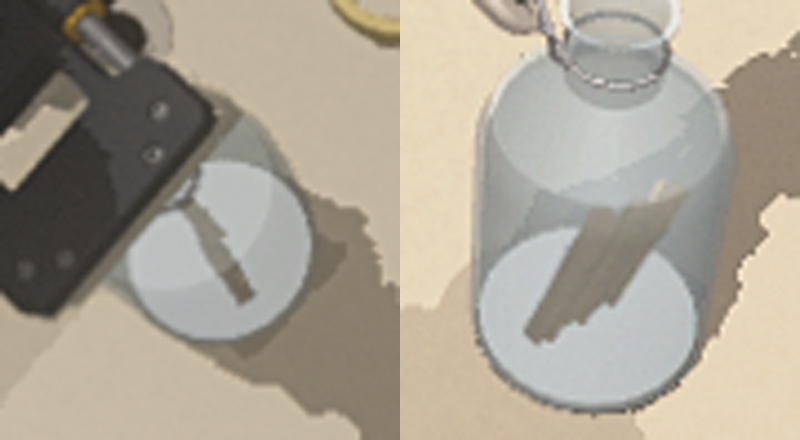

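The side crop shows all three pegs leaning inside the jar body (around (600,260)), with the lid still back. Now I go behind the lid.

move_arm(
  rows="1.2 -2.6 -6.4 0.0041 -0.0044 0.0002 0; 1.2 -2.6 -6.4 0.0046 -0.0039 0.0001 0; 1.2 -2.6 -6.4 0.005 -0.0034 -0.0001 0; 1.2 -2.6 -6.4 0.0053 -0.0028 -0.0002 0; 1.2 -2.6 -6.4 0.0056 -0.0022 -0.0004 0; 0.1 -0.1 -5.1 0.0271 -0.0102 0.01 0; 0.1 -0.1 -5.1 0.0279 -0.0077 0.01 0; 0.1 -0.1 -5.1 0.0285 -0.0052 0.01 0",
)

```text
t: 32.1
eef_pos: [0.6018, 0.3011, 0.369]
ee_rot: [3.141, 0.002, 0.267]
force: [0.4, -0.4, -0.2]
width: 0.0002
gripper_force: 0.0
```

move_arm(
  rows="0 0 0 0.004 0 0.0423 0; 0 0 0 0 0 0.0423 0; 0 0 0 0 0 0.0423 0; 0 0 0 0 0 0 0; 0 0 0 0 0 0 0",
)

```text
t: 32.72
eef_pos: [0.6058, 0.3023, 0.2449]
ee_rot: [-3.141, -0.001, 0.266]
force: [-0.9, 0.5, 1.5]
width: 0.0004
gripper_force: 0.0
```

```bash
cat > jf.py <<'E'
from lid import *
a=np.radians(15.5); s=log(); p=s['eef_pos'][:2]-[.505,.274]
print('jar-frame TCP',round(p@[np.cos(a),np.sin(a)],4),round(p@[-np.sin(a),np.cos(a)],4),'tip z',round(s['eef_pos'][2]-.008,4),'F',s['force'].round(1),'rot',s['ee_rot'].round(3),'t',s['t'])
im,J=lidang()
for z in np.arange(.212,.28,.008):
    q=J[(J[:,2]>z)&(J[:,2]<z+.008)]
    if len(q)>3: print(z.round(3),len(q),np.percentile(q[:,0],[5,50,95]).round(3),np.median(q[:,1]).round(3))
cv2.imwrite('pics/last_side.png',im)
E
python3 jf.py
```

```text
jar-frame TCP 0.1047 0.0004 tip z 0.2369 F [-0.9  0.5  1.5] rot [-3.141e+00 -1.000e-03  2.660e-01] t 32.725
0.212 10 [0.038 0.039 0.04 ] 0.012
0.22 10 [0.041 0.043 0.045] 0.021
0.228 10 [0.046 0.049 0.063] 0.019
0.236 8 [0.051 0.053 0.062] 0.026
0.244 20 [0.057 0.061 0.064] 0.027
```

move_arm(
  rows="0 0 0 -0.014 0 0 0; 0 0 0 -0.014 0 0 0; 0 0 0 -0.014 0 0 0; 0 0 0 -0.014 0 0 0; 0 0 0 -0.014 0 0 0; 0 0 0 -0.014 0 0 0; 0 0 0 0 0 0 0",
)

```text
t: 33.65
eef_pos: [0.523, 0.2796, 0.2435]
ee_rot: [-3.141, 0.001, 0.267]
force: [-0.2, 0.4, 0.8]
width: 0.0005
gripper_force: 0.0
```

```bash
python3 jf.py
```

```text
jar-frame TCP 0.0188 0.0006 tip z 0.2355 F [-0.2  0.4  0.8] rot [-3.141e+00  1.000e-03  2.670e-01] t 33.65
0.212 5 [0.025 0.031 0.033] 0.0
0.22 15 [0.004 0.024 0.026] 0.018
0.228 22 [-0.013 -0.001  0.003] 0.024
0.236 5 [-0.013 -0.011 -0.009] 0.017
```

move_arm(
  rows="0 0 0 -0.013 0 0 0; 0 0 0 -0.013 0 0 0; 0 0 0 0 0 0.005 0; 0 0 0 0 0 0.005 0; 0 0 0 0 0 0.003 0; 0 0 0 0 0 0 0",
)

```text
t: 34.45
eef_pos: [0.4991, 0.2729, 0.2298]
ee_rot: [-3.141, 0.002, 0.267]
force: [0.1, -0.3, -0.5]
width: -0.0
gripper_force: 0.0
```

```bash
python3 jf.py
```

```text
jar-frame TCP -0.0059 0.0005 tip z 0.2218 F [ 0.1 -0.3 -0.5] rot [-3.141e+00  2.000e-03  2.670e-01] t 34.45
0.212 143 [0.002 0.02  0.028] 0.016
0.22 15 [0.003 0.011 0.022] 0.016
```

move_arm(
  rows="0 0 0 0 0 0.002 0; 0 0 0 0 0 0.0 0; 0 0 0 0 0 0 0",
)

```text
t: 34.88
eef_pos: [0.4993, 0.273, 0.2286]
ee_rot: [-3.141, 0.0, 0.267]
force: [0.6, 0.3, 1.7]
width: 0.0004
gripper_force: 0.8
```

move_arm(
  rows="0 0 0 0 0 0.0015 0; 0 0 0 0 0 0 0; 0 0 0 0 0 0 0",
)

```text
t: 35.25
eef_pos: [0.4994, 0.2731, 0.2283]
ee_rot: [-3.141, -0.001, 0.267]
force: [-2.4, -0.0, 9.2]
width: 0.0009
gripper_force: 4.5
```

Force rises to 9 N with no further travel, so the lid is seated. I lift off and check.

move_arm(
  rows="0 0 0 0 0 -0.02 0; 0 0 0 0 0 -0.05 0; 0 0 0 -0.04 -0.02 -0.04 0; 0 0 0 -0.04 -0.02 -0.03 0; 0 0 0 -0.03 -0.03 0 0; 0 0 0 0 0 0 0; 0 0 0 0 0 0 0",
)

```text
t: 36.12
eef_pos: [0.3746, 0.3114, 0.3669]
ee_rot: [-3.141, 0.001, 0.268]
force: [-0.0, 0.1, 0.1]
width: 0.0003
gripper_force: 0.0
```

```bash
python3 jf.py; python3 - <<'E'
from h import *
b=[]
for n in('top','side'):
    im,de,c=grab(n); p=proj(c,[[.505,.274,.12]])[0].astype(int); b.append(cv2.resize(im[max(p[1]-60,0):p[1]+60,p[0]-50:p[0]+50],(400,480),interpolation=cv2.INTER_CUBIC))
    v,u=np.where(de>0); P=bydepth(c,np.c_[u,v],de[v,u]); a=np.radians(15.5)
    J=(P-[.505,.274,0])@np.array([[np.cos(a),-np.sin(a),0],[np.sin(a),np.cos(a),0],[0,0,1]])
    q=J[(np.hypot(J[:,0],J[:,1])<.03)&(J[:,2]>.212)&(J[:,2]<.26)]
    A=np.c_[q[:,:2],np.ones(len(q))]; f=np.linalg.lstsq(A,q[:,2],rcond=None)[0]; print(n,len(q),'slope x,y',f.round(3),q.max(0).round(4))
cv2.imwrite('pics/end.png',np.hstack(b))
E
```

```text
jar-frame TCP -0.1157 0.0709 tip z 0.3589 F [-0.   0.1  0.1] rot [-3.141e+00  1.000e-03  2.680e-01] t 36.125
0.212 334 [-0.024  0.004  0.026] 0.015
0.22 195 [-0.011  0.004  0.017] 0.004
top 496 slope x,y [0.026 0.025 0.218] [0.0269 0.0271 0.223 ]
side 512 slope x,y [ 0.016 -0.098  0.219] [0.0295 0.0291 0.2237]
```

View pics/end.png

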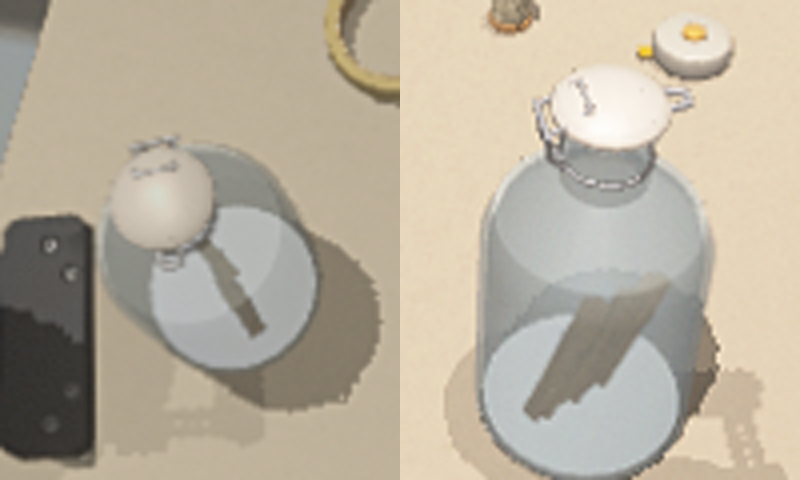

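The final view shows the lid flat on the rim, with the pegs inside the jar and the arm clear, so I hand in.

```bash
python3 -c "
from station import arm; print(arm.job_done())"
```

```text
the job is handed in; nothing more can be done
None
```

I handed the job in at about 36 s with all three pegs in the jar, the lid shut on the rim, the jar still standing and the arm clear; the hand-in call did not return a verdict.

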